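# Pile the stock cartons in their tray and the stamp on its pad

### The arm

A 6-joint arm with a two-finger parallel gripper is mounted at the origin on a cart in front of the work surface, level with it; the furniture and walls round the work are solid. World frame = base frame: x ahead of the robot, y to its left, z up, the work surface at z = 0. Lengths are in mm, angles in degrees, forces in N, time in s.
With the tool pointing down it reaches from about 325 to 900 mm from the base axis. Payload 6.1 kg.
Tool frame: the origin (TCP) lies between the finger pads; the fingertips stand 14 mm ahead of it and the grasp point (between the pads) lies 5 mm behind it; z points along the fingers, y is the line along which they close (so a half turn about z gives the same grasp; the last joint's range is limited). The gripper opens to 87 mm and grips with 3 to 60 N. Pads are 19 mm wide; open, the fingers measure 117 mm over their backs; the gripper's body (75 mm by 190 mm) begins 51 mm behind the grasp point.
Start: joints at [-76.725, 12.628, 87.462, -0, 79.91, -7.225], TCP at [218.877, -585.413, 236.538] pointing down, gripper open.
Joint ranges: [-170.65, 170.65], [-52.31, 119.04], [5.05, 147.46], [-71.25, 251.25], [11.57, 151.72], [-153.62, 153.62]. Speed limits (degrees/s): [147.25, 147.25, 172.46, 180, 180, 180].

### API

Orientations are given as a 3x3 rotation matrix whose columns are the frame's x, y, z axes.
In Python, from plant import robot, cams, nets gives the robot as it stands. The module is installed in compiled form; this text tells all that it offers.
- The arm moves only by the tool step_arm, never from a script. Its arguments are lists of equal length, an entry for each row: "offset": the shift along the tool's x, y, z in mm, a list of three; "dr": the turn, a rotation vector about the tool's x, y, z in rad, a list of three. In form: {"offset": [[x, y, z], ...], "dr": [[wx, wy, wz], ...]}. A call has 1 to 5 rows; each row shifts and turns the commanded pose from where the row before left it, along the tool's axes as they then stand; what a row does not reach is not made up. A row lasts 1/12 s, in which the tool goes at most 41.7 mm and 7.16 degrees, less where a joint would pass 70% of its speed; a pose out of reach is approached as far as the arm can. A call is refused whole if a number of a shift passes 41.7 or a number of a turn 0.125, either way. A call with a gripper value outside its range is refused whole. "fingers" is the opening, from 0 (shut) to 1 (fully open), set as the call begins (left out, the last holds). The fingers move at their own pace and stop on an object; "grip_force" is the grip in N (left out, the last holds). Time passes only in rows, so rows that do not move let the fingers close. It gives the time, the measured TCP pose, the force, the opening and the grip force at its end, in the units of the state.
- robot.sense(): the state, without advancing time (a new reading comes with each control period).
- cams.capture(name): name is "scene" or "top" or "wrist"; returns (picture, depth): 420x560x3 uint8, red, green, blue; 420x560 float32, mm along the optical axis (not along the pixel's ray), 0 where there is no reading.
- cams.calibration(name): a dict with "fx", "fy", "cx", "cy" (pixels), "origin" and "rotation" of the camera in the world. Camera axes: x right, y down, z forward; pixel columns grow to the right and rows downward; lengths in mm; the calibration is good to about 2 mm. The wrist camera is an equidistant fisheye: a pixel r from the principal point sees the ray r / f radians off the axis. A picture is of the moment at which its call begins: read the wrist's pose just before it. calibration takes no time and is no camera call; for the wrist camera it gives the pose at the moment of the call.
- robot.sign_off(): hands the job in; it is judged then, once.
Trained networks look in the newest picture that a camera, given by its name, has taken for a name from the list of things; names that differ only in an ending like _2 or _b are one class to them, and where a whole thing is asked for, a point or a joint stands for the part that bears it (a point fixed in the world has none). Each returns a list of dicts, best first, with "confidence" (0 to 1); they miss things now and then, are a little off and sometimes report something else, mostly with a low value. They report only what shows in the picture. A call takes as long as a camera call. They do not tell look-alikes from the thing itself.
- nets.boxes_of(thing, camera): "pixel" ([column, row] in pixels, amid what is visible of it).
- nets.regions_of(thing, camera): "pixels" (420x560 bool, what is visible of it) and "pixel" ([column, row] in pixels, amid what is visible of it).
The state is a dict: "t": time; "joint_pos": joint angles; "dq": joint speeds; "joint_torque": joint torques, N m; "ee_pos": TCP position; "eef_rot": TCP orientation; "force": force on the tool from outside, world axes, zero at the start; "moment": the same for the moment, N m; "opening": opening from 0.0 (shut) to 1.0 (fully open); "grasp_force": force on a finger pad.
Only numpy, scipy, OpenCV 4.12 (cv2) and the standard library are available. Lean on these libraries where they do the work, as an engineer would, in place of code of your own. Each camera call takes 0.05 s, during which the arm holds its last target. There are 200 camera calls.

### The job

Tidy the vaccination post into two piles. In the flat grey tray with the low rim all round, pile the three cartons with the longest carton (needles) at the bottom, the middle one (plasters) on it and the shortest but tallest one (vials) on top, all lying as they lie now, centred on one another and on the tray, their long sides along the tray's long sides; on the steel stand with the two end lips lay the ink pad between the lips, centred and squared up, and stand the rubber stamp, handle up, in the middle of the pad and lengthwise along it. Leave the thermometer, the kidney dish and the dropper bottle where they are.

Things in the scene. Friction and masses are not known exactly. Their poses are not given: they have to be found in the camera images.
- needle_carton: longest of the three white printed cartons, a box 58 (x) x 106 (y) x 43 (z) mm, lying flat; origin at the centre of its underside, x across its short side, y along its length, z up
- plaster_carton: middle carton (a second one like it stands far back by the wall on a white carton, out of the way: not that one), white printed box 50 (x) x 82 (y) x 36 (z) mm, lying flat; origin at the centre of its underside, x across its short side, y along its length, z up
- vial_carton: shortest but tallest carton, white printed box 40 (x) x 60 (y) x 52 (z) mm, standing on its 40 x 60 face; origin at the centre of its underside, x across its short side, y along its length, z up
- ink_pad: closed ink pad, a flat red and black box 70 (x) x 102 (y) x 16 (z) mm; origin at the centre of its underside, x across its short side, y along its length, z up; its top is flat
- stamp: wooden rubber stamp standing on its foot, 25 (x) x 58 (y) mm foot 16 mm high, with an upright turned handle of at most 24 mm diameter over its middle, 74 mm high in all; origin at the centre of its underside, y along the foot, z up
- stock_tray: fixed flat grey plastic tray 96 (x) x 144 (y) mm outside with a low rim all round: floor 4 mm over the couch, rim 9 mm over the couch and 5 mm wide, inside 86 x 134 mm; origin at the centre of its underside, on the couch, y along its length; the carton pile stands in its middle
- stamp_stand: fixed flat steel stand, a plate 84 (x) x 138 (y) x 4 (z) mm with an upturned lip at each end of its length, lips 18 mm high over the couch and 126 mm apart inside, open along the long sides; origin at the centre of its underside, on the couch, y along its length; the ink pad goes in its middle
- thermometer: bystander: white digital thermometer lying on the couch, 20 x 125 x 12 mm; origin within it, on its underside; stays where it is
- kidney_dish: bystander: kidney dish with cotton balls, 94 x 198 x 32 mm; origin at the centre of its underside; stays where it is
- dropper_bottle: bystander: clear dropper bottle, 49 mm diameter, 144 mm high; origin at the centre of its underside; stays where it is
There are look-alikes about, which are no part of the job. Leave any yellow look-alike of the needle_carton alone.

How it is judged:
By the outcome, as a careful person would: the job done as asked, in the order asked, and still so for the second after the job is handed in, with the robot touching nothing.
It also fails if it takes over 144 s, if anything falls off the work surface, if the arm or the gripper's body presses on something with over 40 N, if the wrist force passes 120 N, or if a joint passes its speed limit or range.

## Working session

There is one attempt and no reset: what is moved stays moved. The work goes in short steps, Python scripts to look and compute and a tool call to move; the robot and the scene stay as the last step left them, time stands still between calls to the robot, and variables do not carry over. Pictures are saved under pics/ and viewed, at most 16 in all, crops included, and the job is handed in when it is done.

Besides the shell and the picture viewer there is one more tool, called after "Request:" by a JSON object that holds its "name" and its "arguments". step_arm: Moves the arm, as the interface text tells. Its arguments: {"type":"object","properties":{"offset":{"type":"array","items":{"type":"array","items":{"type":"number"}}},"dr":{"type":"array","items":{"type":"array","items":{"type":"number"}}},"fingers":{"type":"number"},"grip_force":{"type":"number"}},"required":["offset","dr"]}

```bash
mkdir -p pics; python3 - <<'E'
from plant import robot,cams,nets
import cv2,numpy as np
for n in("scene","top"):
    p,d=cams.capture(n); cv2.imwrite(f"pics/{n}0.png",p[:,:,::-1]); np.savez(f"{n}0.npz",p=p,d=d)
    c=cams.calibration(n); print(n,{k:np.round(v,3).tolist() for k,v in c.items()})
    for t in "needle_carton plaster_carton vial_carton ink_pad stamp stock_tray stamp_stand thermometer kidney_dish dropper_bottle".split():
        print(t,[(np.round(r["pixel"]).tolist(),round(r["confidence"],2)) for r in nets.boxes_of(t,n)])
print(robot.sense())
E
```

```text
scene {'fx': 441.892, 'fy': 441.892, 'cx': 281.689, 'cy': 212.772, 'origin': [38.382, 1007.554, 1411.66], 'rotation': [[-0.891, -0.352, 0.286], [-0.454, 0.689, -0.565], [0.002, -0.634, -0.773]]}
needle_carton [([334.0, 193.0], 0.83), ([328.0, 132.0], 0.77)]
plaster_carton [([278.0, 285.0], 0.87), ([239.0, 203.0], 0.63)]
vial_carton [([345.0, 166.0], 0.78)]
ink_pad [([232.0, 297.0], 0.94), ([334.0, 191.0], 0.44)]
stamp [([323.0, 151.0], 0.39)]
stock_tray [([288.0, 208.0], 0.97)]
stamp_stand [([268.0, 242.0], 0.8)]
thermometer [([312.0, 244.0], 0.44)]
kidney_dish []
dropper_bottle [([206.0, 316.0], 0.69)]
top {'fx': 480.405, 'fy': 480.405, 'cx': 276.778, 'cy': 208.948, 'origin': [311.578, 17.409, 1502.142], 'rotation': [[-0.021, -0.988, 0.152], [-1.0, 0.022, 0.0], [-0.003, -0.152, -0.988]]}
needle_carton [([452.0, 192.0], 0.89), ([352.0, 248.0], 0.81)]
plaster_carton [([264.0, 254.0], 0.56)]
vial_carton [([403.0, 243.0], 0.83)]
ink_pad [([151.0, 217.0], 0.8)]
stamp [([415.0, 208.0], 0.59)]
stock_tray []
stamp_stand [([235.0, 214.0], 0.78)]
thermometer [([262.0, 257.0], 0.76)]
kidney_di
[... 190 characters left out ...]

        7.99090370e+01, -7.22404015e+00]), 'dq': array([-0.03628793, -0.12796823, -0.02108153,  0.05774514,  0.01625611,
       -0.07079583]), 'joint_torque': array([-3.26838835e-04, -4.94571948e+01, -3.87719822e+01,  6.97920145e-02,
        4.67934588e-02, -9.73500619e-06]), 'ee_pos': array([ 218.90040307, -585.40588418,  236.53150357]), 'eef_rot': array([[ 9.36666812e-01,  3.50221763e-01,  1.75072241e-05],
       [ 3.50221763e-01, -9.36666812e-01, -6.35343732e-07],
       [ 1.61759246e-05,  6.72651628e-06, -1.00000000e+00]]), 'force': array([-0.91080464, -0.39781741, -0.99513841]), 'moment': array([-0.06671794,  0.01098131,  0.01527724]), 'grasp_force': 0.0, 'opening': 0.9966615383529634}
```

View pics/top0.png

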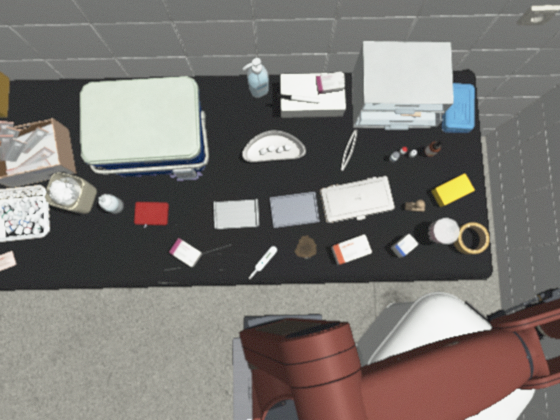

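View pics/scene0.png

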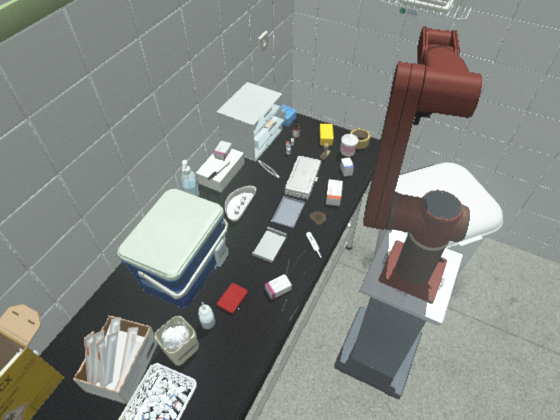

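The top view shows needles (white/orange) at (352,249), plasters at (185,252), vials at (405,245), stamp at (415,206), ink pad at (151,213), thermometer at (263,262), kidney dish at (273,148) and dropper bottle at (109,203).

Possible mix-ups:
- Needles: the yellow box at (454,190) is a look-alike. The white/orange one at (352,249) is the one to take.
- Plasters: the carton at (330,83) is far back on a white carton. The one at (185,252) is the one to take.
- Stamp: the small bottles at (395–435,150) could be confused with it.
- Tray and stand: (236,213) and (294,210) still have to be told apart by shape.

```bash
cat > h.py <<'E'
import numpy as np,cv2
from plant import robot,cams,nets
def world(cal,u,v,d=None,z=None):
    R=np.array(cal["rotation"]);o=np.array(cal["origin"])
    r=np.stack([(u-cal["cx"])/cal["fx"],(v-cal["cy"])/cal["fy"],np.ones_like(u,float)],-1)
    if d is not None: return o+(r*np.asarray(d)[...,None])@R.T
    w=r@R.T; return o+w*((z-o[2])/w[...,2])[...,None]
E
python3 - <<'E'
from h import *
f=np.load("top0.npz");c=cams.calibration("top")
v,u=np.mgrid[:420,:560].astype(float); W=world(c,u,v,f["d"])
np.save("topW.npy",W)
for n,(a,b) in dict(needle=(352,249),plaster=(185,252),vial=(405,245),stamp=(415,206),pad=(151,213),A=(236,213),B=(294,210),therm=(263,262),kid=(273,148),drop=(109,203),yellow=(454,190)).items():
    s=W[b-30:b+31,a-35:a+36]; print(n,W[b,a].round(),end=' ')
    print("z row",W[b,a-30:a+31:4,2].round().astype(int))
im=f["p"][170:290,130:470]; im=cv2.resize(im,None,fx=2.35,fy=2.35,interpolation=cv2.INTER_CUBIC)
cv2.imwrite("pics/c1.png",im[:,:,::-1])
E
```

```text
needle [ 408. -208.   41.] z row [  -3   -3    3   43   44   43   40   43 1502   49   43   41   40   -4
   -4    0]
plaster [411. 300.  34.] z row [ 2  1  3  0 38 35 41 37 34 35 32 39  2  5  4  1]
vial [ 416. -366.   53.] z row [   0    3    4   -5    0   55 1502   57   51   58   60   -1   -3   -3
    4   -1]
stamp [ 538. -410.   33.] z row [46 34 40 -3 -4 18 15 22 70 68  0  0  4 -2  3  1]
pad [536. 411.  16.] z row [ 6  5 -3 -4 14 21 23 18 22 20 16 19 -2  0  0  7]
A [532. 146.   6.] z row [-2  2 22 10  4  9  8  7  0  7  4 13  6 -3  2 -3]
B [537. -37.   6.] z row [ 5  3  8  4  8  3  5  6  2  8  4  9  5 11 -3 22]
therm [376.  64.  11.] z row [ 3 -3  5 -8  0  4  0 12  2  3  3  0  3  3 -1  0]
kid [736.  25.  22.] z row [-7 16  3 -1  3 19  5 23  5 22 -4 21 -2  5  6 31]
drop [557. 515.  97.] z row [101  74  39   0   7 102 105 107  92  70  43  -3  -1  -3  24  21]
yellow [ 584. -532.   39.] z row [-2  2  8 47 43 44 39 40 50 48 43 42 45 -3 -2 -3]
```

View pics/c1.png

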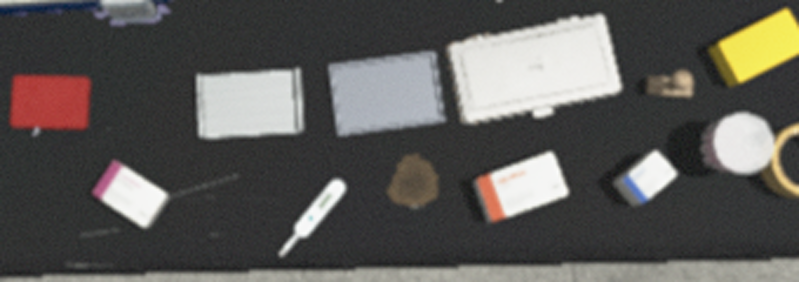

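A at (236,213) has end lips, so it is the stand. B at (294,210) is grey and rimmed, so it is the tray. The white case between tray and needles is an obstacle. The crop confirms the choices: white/orange needles, white/blue vials beside a jar, and white/magenta plasters.

Request:
{"name": "step_arm", "arguments": {"offset": [[0,0,-10],[0,0,-10],[0,0,-10],[35,-25,-5],[35,-25,-5]], "dr": [[0,0,0.119],[0,0,0.119],[0,0,0.119],[0,0,0],[0,0,0]]}}

```text
t: 1.52
ee_pos: [285.3, -538.0, 276.8]
eef_rot: [[1.0, -0.004, 0.0], [-0.004, -1.0, -0.001], [0.0, 0.001, -1.0]]
force: [-0.2, -0.9, -0.7]
opening: 0.998
grasp_force: 0.0
```

Request:
{"name": "step_arm", "arguments": {"offset": [[35,-30,-5],[35,-30,-5],[35,-30,-5],[30,-30,-5],[20,-30,-5]], "dr": [[0,0,0],[0,0,0],[0,0,0],[0,0,0],[0,0,0]]}}

```text
t: 1.93
ee_pos: [431.7, -395.2, 299.7]
eef_rot: [[1.0, 0.002, 0.001], [0.002, -1.0, 0.0], [0.001, -0.0, -1.0]]
force: [-0.0, 0.1, 0.1]
opening: 1.001
grasp_force: 0.0
```

```bash
python3 - <<'E'
from h import *
s=robot.sense();print(s["t"],s["ee_pos"].round(1),s["eef_rot"].round(3).tolist(),s["joint_pos"].round(1))
c=cams.calibration("wrist");print({k:np.round(v,3).tolist() for k,v in c.items()})
p,d=cams.capture("wrist");cv2.imwrite("pics/w1.png",p[:,:,::-1]);np.savez("w1.npz",p=p,d=d,**c)
print((d>0).mean())
W=np.load("topW.npy");f=np.load("top0.npz")
# rough box poses from top depth
for n,(x,y,h) in dict(needle=(408,-208,43),plaster=(411,300,36),vial=(416,-366,52),pad=(536,411,16)).items():
    m=(abs(W[...,2]-h)<12)&(np.hypot(W[...,0]-x,W[...,1]-y)<80)
    if n=="pad": m=(f["p"][...,0]>100)&(f["p"][...,1]<70)&(np.hypot(W[...,0]-x,W[...,1]-y)<80)
    k,l,st,ce=cv2.connectedComponentsWithStats(m.astype(np.uint8)); i=1+st[1:,4].argmax(); q=W[l==i][:,:2].astype(np.float32)
    print(n,cv2.minAreaRect(q))
m=(np.abs(W[...,0]-570)<120)&(np.abs(W[...,1]+185)<120)&(W[...,2]>15)&(W[...,2]<200)&(W[...,0]>470)
print("case h",np.percentile(W[m][:,2],[5,50,95]), "jar",W[225:238,435:455,2].round().max())
E
```

```text
1.9333 [ 431.7 -395.2  299.7] [[1.0, 0.002, 0.001], [0.002, -1.0, 0.0], [0.001, -0.0, -1.0]] [-50.2   5.2  89.    0.   85.7  39.7]
{'fx': 325.192, 'fy': 325.192, 'cx': 278.11, 'cy': 211.663, 'origin': [501.046, -393.95, 447.964], 'rotation': [[0.001, -0.966, -0.257], [-1.0, -0.001, -0.001], [0.001, 0.257, -0.966]]}
0.9628061224489796
needle ((409.9742431640625, -206.30349731445312), (57.96200180053711, 105.80712127685547), 18.52829933166504)
plaster ((412.3272705078125, 302.71246337890625), (83.82493591308594, 50.11199951171875), 56.310428619384766)
vial ((418.07666015625, -368.50244140625), (40.24079132080078, 60.84635925292969), 37.96001434326172)
pad ((537.14453125, 413.0282897949219), (102.4863052368164, 70.12947845458984), 87.79182434082031)
case h [29.04673053 42.06841128 47.64927558] jar 1502.0
```

View pics/w1.png

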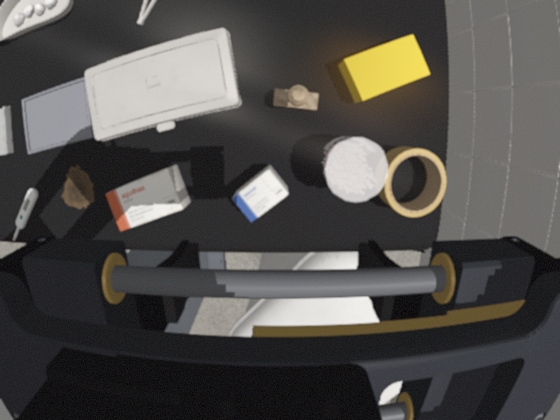

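The wrist view shows needles at (148,197), vials at (261,193), the stamp at (296,97), yellow at (385,68), the jar at (355,168) and the tray's edge at (55,115). Next I measure the poses from it.

```bash
cat >> h.py <<'E'
def wworld(c,d=None,z=None):
    v,u=np.mgrid[:420,:560].astype(float); x=(u-c["cx"])/c["fx"];y=(v-c["cy"])/c["fy"];t=np.hypot(x,y)+1e-9
    r=np.stack([np.sin(t)*x/t,np.sin(t)*y/t,np.cos(t)],-1)
    R=np.array(c["rotation"]);o=np.array(c["origin"])
    if d is not None: return o+(r/r[...,2:]*d[...,None])@R.T
    w=r@R.T; return o+w*((z-o[2])/w[...,2])[...,None]
def look(tag=None):
    c=cams.calibration("wrist");p,d=cams.capture("wrist")
    if tag: cv2.imwrite(f"pics/{tag}.png",p[:,:,::-1])
    return c,p,d
def rect(c,p,d,x,y,h,rad=80,tol=10,mask=None,show=""):
    """top-face rect at height h near x,y -> centre, sides(short,long), yaw deg of the long axis from world y"""
    W=wworld(c,d);P=wworld(c,z=h)
    m=(abs(W[...,2]-h)<tol)&(np.hypot(P[...,0]-x,P[...,1]-y)<rad)
    if mask is not None: m&=mask
    m=cv2.morphologyEx(m.astype(np.uint8),cv2.MORPH_OPEN,np.ones((3,3)))
    k,l,st,ce=cv2.connectedComponentsWithStats(m); i=1+st[1:,4].argmax()
    q=P[l==i][:,:2].astype(np.float32); (cx,cy),(a,b),th=cv2.minAreaRect(q)
    # angle th: side a along (cos th, sin th)
    if a<b: yaw=th
    else: a,b=b,a; yaw=th-90
    yaw=(yaw+90)%180-90
    print(show,"c",round(cx,1),round(cy,1),"size",round(a,1),round(b,1),"yaw",round(yaw,1),"z",W[l==i][:,2].mean().round(1),"n",len(q)); return cx,cy,yaw
E
python3 - <<'E'
from h import *
f=np.load("w1.npz");c={k:f[k] for k in("fx","fy","cx","cy","origin","rotation")};p,d=f["p"],f["d"]
rect(c,p,d,410,-206,43,show="needle");rect(c,p,d,418,-368,52,60,show="vial")
g=p.astype(int).sum(2)
rect(c,p,d,538,-412,16,45,8,show="stamp foot+",mask=g>120);rect(c,p,d,538,-412,74,40,12,show="stamp top")
W=wworld(c,d);m=(np.hypot(W[...,0]-538,W[...,1]+412)<50)&(W[...,2]>30);q=W[m];print("handle",np.median(q,0),q[q[:,2]>64].mean(0))
# jar near vial
m=(np.hypot(W[...,0]-470,W[...,1]+500)<90)&(W[...,2]>20);q=W[m];print("jar",q.min(0).round(),q.max(0).round())
E
```

```text
needle c 409.1 -211.3 size 58.8 108.5 yaw 18.4 z 42.1 n 2921
vial c 417.1 -371.8 size 40.7 60.9 yaw 38.1 z 51.7 n 1542
stamp foot+ c 541.1 -400.1 size 22.2 24.1 yaw -89.9 z 15.8 n 255
stamp top c 538.2 -416.8 size 22.7 23.3 yaw -89.8 z 71.1 n 341
handle [ 501.04609114 -393.94970085  447.96372653] [ 502.42518518 -394.78646759  434.06783059]
jar [ 398. -590.   20.] [ 560. -410.  408.]
```

Request:
{"name": "step_arm", "arguments": {"offset": [[-4,-37,8],[-4,-37,8],[-4,-37,8],[-4,-37,8],[-4,-37,8]], "dr": [[0,0,-0.115],[0,0,0],[0,0,0],[0,0,0],[0,0,0.115]]}}

```text
t: 2.4
ee_pos: [392.0, -213.4, 259.0]
eef_rot: [[1.0, 0.001, 0.0], [0.001, -1.0, -0.0], [0.0, 0.0, -1.0]]
force: [1.7, 1.2, 0.8]
opening: 1.0
grasp_force: 0.0
```

Request:
{"name": "step_arm", "arguments": {"offset": [[0,0,0],[0,0,0],[0,0,0],[0,0,0],[0,0,0]], "dr": [[0,0,-0.118],[0,0,-0.118],[0,0,-0.118],[0,0,-0.118],[0,0,-0.118]]}}

```text
t: 2.82
ee_pos: [392.6, -214.9, 259.7]
eef_rot: [[0.827, 0.562, 0.0], [0.562, -0.827, -0.0], [0.0, 0.001, -1.0]]
force: [-0.1, -1.2, 0.2]
opening: 0.997
grasp_force: 0.0
```

Request:
{"name": "step_arm", "arguments": {"offset": [[0,0,0],[0,0,0],[0,0,0],[0,0,0],[0,0,0]], "dr": [[0,0,-0.118],[0,0,-0.118],[0,0,-0.118],[0,0,-0.118],[0,0,-0.118]]}}

```text
t: 3.23
ee_pos: [392.6, -215.0, 259.7]
eef_rot: [[0.375, 0.927, 0.0], [0.927, -0.375, -0.0], [-0.0, 0.0, -1.0]]
force: [-0.4, -0.5, 0.3]
opening: 0.997
grasp_force: 0.0
```

Request:
{"name": "step_arm", "arguments": {"offset": [[0,0,0],[0,0,0],[0,0,0],[0,0,0],[0,0,0]], "dr": [[0,0,-0.118],[0,0,-0.118],[0,0,-0.118],[0,0,-0.118],[0,0,-0.118]]}}

```text
t: 3.65
ee_pos: [392.6, -215.0, 259.6]
eef_rot: [[-0.204, 0.979, 0.0], [0.979, 0.204, -0.0], [-0.0, 0.0, -1.0]]
force: [1.5, -0.4, 0.7]
opening: 1.002
grasp_force: 0.0
```

```bash
cat >> h.py <<'E'
def goto(x,y,z,psi):
    """needed tool-frame shift (at present axes) and turn about tool z to reach TCP x,y,z at yaw psi of tool x"""
    s=robot.sense();R=s["eef_rot"];p=s["ee_pos"];now=np.degrees(np.arctan2(R[1,0],R[0,0]))
    w=np.array([x,y,z])-p; t=np.radians(-(psi-now)); t=(t+np.pi)%(2*np.pi)-np.pi
    a=np.radians(psi);Rn=np.array([[np.cos(a),np.sin(a),0],[np.sin(a),-np.cos(a),0],[0,0,-1]])
    tilt=np.degrees(np.arccos(-R[2,2]))
    print("at",p.round(1),"psi",now.round(1),"tilt",tilt.round(2),"t",s["t"],"| turn rz",t.round(3),"| shift before turn",(R.T@w).round(1),"after turn",(Rn.T@w).round(1))
E
python3 - <<'E'
from h import *
s=robot.sense();print(s["joint_pos"].round(1))
c,p,d=look("w2")
x,y,a=rect(c,p,d,410,-208,43,show="needle")
goto(x,y,250,a+90)
np.savez("w2.npz",p=p,d=d,**c)
E
```

```text
[-38.8 -13.4 110.9  -0.   82.5 -50.6]
needle c 407.9 -208.3 size 57.3 105.3 yaw 18.3 z 42.4 n 4459
at [ 392.5 -215.   259.6] psi 102.2 tilt 0.01 t 3.7 | turn rz -0.107 | shift before turn [ 3.4 16.4  9.6] after turn [ 1.6 16.6  9.6]
```

View pics/w2.png

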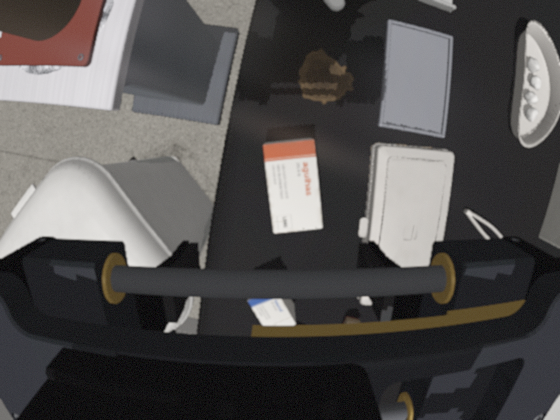

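The view shows needles at (292,186), the tray at (418,78) in full, the case at (410,205) and the vials at (270,310). I grasp the needles next.

Request:
{"name": "step_arm", "arguments": {"offset": [[1.6,16.6,0],[0,0,40],[0,0,40],[0,0,40],[0,0,40]], "dr": [[0,0,-0.107],[0,0,0],[0,0,0],[0,0,0],[0,0,0]]}}

```text
t: 4.12
ee_pos: [408.8, -210.2, 98.4]
eef_rot: [[-0.3, 0.954, 0.001], [0.954, 0.3, -0.001], [-0.001, 0.001, -1.0]]
force: [1.1, -0.4, -1.1]
opening: 1.0
grasp_force: 0.0
```

```bash
python3 - <<'E'
from h import *
c,p,d=look()
x,y,a=rect(c,p,d,408,-208,43,show="needle");goto(x,y,28,a+90)
f=np.load("w2.npz");c={k:f[k] for k in("fx","fy","cx","cy","origin","rotation")};p,d=f["p"],f["d"]
rect(c,p,d,537,-37,9,95,9,mask=p.astype(int).sum(2)>200,show="tray")
W=wworld(c,d);P=wworld(c,z=9);m=(p.astype(int).sum(2)>200)&(np.hypot(P[...,0]-537,P[...,1]+37)<95);m[:15]=0
m=cv2.morphologyEx(m.astype(np.uint8),cv2.MORPH_OPEN,np.ones((5,5)));k,l,st,ce=cv2.connectedComponentsWithStats(m);i=1+st[1:,4].argmax()
print(st[i],cv2.minAreaRect(P[l==i][:,:2].astype(np.float32)))
E
```

```text
needle c 403.8 -195.5 size 57.8 79.0 yaw 18.3 z 42.3 n 10093
at [ 403.8 -206.6   90. ] psi 107.4 tilt 0.67 t 4.1667 | turn rz -0.016 | shift before turn [10.   3.8 62.1] after turn [10.6  3.5 62. ]
tray c 538.1 -38.9 size 97.4 144.4 yaw 6.1 z 4.5 n 7045
[ 378   19   76  119 7288] ((538.5662231445312, -38.915870666503906), (98.91246032714844, 146.29689025878906), 6.319655418395996)
```

Request:
{"name": "step_arm", "arguments": {"offset": [[0,0,20],[0,0,20],[0,0,10],[0,0,0]], "dr": [[0,0,-0.016],[0,0,0],[0,0,0],[0,0,0]]}}

```text
t: 4.5
ee_pos: [407.4, -209.2, 48.2]
eef_rot: [[-0.316, 0.949, -0.003], [0.949, 0.316, 0.002], [0.003, -0.002, -1.0]]
force: [-0.2, -0.8, -0.2]
opening: 1.0
grasp_force: 0.0
```

```bash
python3 -c "
from h import *
goto(407.9,-208.3,28,108.3)"
```

```text
at [ 407.4 -209.2   48.2] psi 108.4 tilt 0.22 t 4.5 | turn rz 0.002 | shift before turn [ 0.6  0.8 20.2] after turn [ 0.7  0.8 20.2]
```

Request:
{"name": "step_arm", "arguments": {"offset": [[0.6,0.8,20],[0,0,0]], "dr": [[0,0,0],[0,0,0]]}}

```text
t: 4.67
ee_pos: [408.6, -208.7, 28.9]
eef_rot: [[-0.316, 0.949, -0.002], [0.949, 0.316, 0.001], [0.002, -0.001, -1.0]]
force: [-0.6, 0.4, -0.1]
opening: 0.999
grasp_force: 0.0
```

Request:
{"name": "step_arm", "arguments": {"offset": [[0,0,0],[0,0,0],[0,0,0],[0,0,0],[0,0,0]], "dr": [[0,0,0],[0,0,0],[0,0,0],[0,0,0],[0,0,0]], "fingers": 0.3, "grip_force": 20}}

```text
t: 5.08
ee_pos: [409.7, -209.5, 30.4]
eef_rot: [[-0.317, 0.948, 0.001], [0.948, 0.317, -0.001], [-0.001, 0.001, -1.0]]
force: [0.2, -0.0, 0.4]
opening: 0.706
grasp_force: 0.0
```

Request:
{"name": "step_arm", "arguments": {"offset": [[0,0,0],[0,0,0],[0,0,0],[0,0,0]], "dr": [[0,0,0],[0,0,0],[0,0,0],[0,0,0]]}}

```text
t: 5.42
ee_pos: [409.6, -209.5, 30.2]
eef_rot: [[-0.317, 0.948, 0.001], [0.948, 0.317, -0.001], [-0.001, 0.0, -1.0]]
force: [-1.7, 1.2, 6.4]
opening: 0.669
grasp_force: 20.0
```

Request:
{"name": "step_arm", "arguments": {"offset": [[0,0,-15],[0,0,-40],[0,0,-40],[0,0,-5],[0,0,0]], "dr": [[0,0,0],[0,0,0],[0,0,0],[0,0,0.1],[0,0,0.11]]}}

```text
t: 5.83
ee_pos: [411.3, -210.6, 133.1]
eef_rot: [[-0.108, 0.994, 0.005], [0.994, 0.108, -0.004], [-0.005, 0.005, -1.0]]
force: [0.3, 0.1, -1.7]
opening: 0.671
grasp_force: 20.0
```

```bash
python3 -c "
from h import *
goto(538.5,-40.6,120,96.2)"
```

```text
at [ 411.3 -210.6  133.1] psi 96.2 tilt 0.39 t 5.8333 | turn rz 0.0 | shift before turn [155.3 144.8  13.1] after turn [155.3 144.9  13.1]
```

Request:
{"name": "step_arm", "arguments": {"offset": [[26,24,0],[26,24,0],[26,24,0],[26,24,0],[26,24,0]], "dr": [[0,0,0],[0,0,0],[0,0,0],[0,0,0],[0,0,0]]}}

```text
t: 6.25
ee_pos: [514.1, -64.9, 129.0]
eef_rot: [[-0.112, 0.994, -0.001], [0.994, 0.112, 0.0], [0.0, -0.001, -1.0]]
force: [0.3, -0.9, -1.5]
opening: 0.672
grasp_force: 20.0
```

Request:
{"name": "step_arm", "arguments": {"offset": [[25,24,0],[0,0,0],[0,0,0],[0,0,0]], "dr": [[0,0,0],[0,0,0],[0,0,0],[0,0,0]]}}

```text
t: 6.58
ee_pos: [534.1, -38.7, 128.7]
eef_rot: [[-0.114, 0.994, -0.002], [0.994, 0.114, -0.0], [0.0, -0.002, -1.0]]
force: [-0.1, -0.5, -2.0]
opening: 0.669
grasp_force: 20.0
```

```bash
python3 - <<'E'
from h import *
goto(538.5,-40.6,34.2,96.2)
c,p,d=look("w3")
g=p.astype(int).sum(2)
rect(c,p,d,538,-39,9,95,9,mask=g>200,show="tray")
s=robot.sense(); rect(c,p,d,538,-39,s["ee_pos"][2]-30.2+43,80,12,show="held needle top")
E
```

```text
at [534.1 -38.7 128.7] psi 96.5 tilt 0.1 t 6.5833 | turn rz 0.006 | shift before turn [-2.4  4.4 94.5] after turn [-2.3  4.2 94.5]
tray c 533.5 18.1 size 32.7 95.2 yaw -84.5 z 5.3 n 3890
held needle top c 529.7 -7.5 size 46.9 84.3 yaw -83.4 z 140.7 n 13935
```

View pics/w3.png

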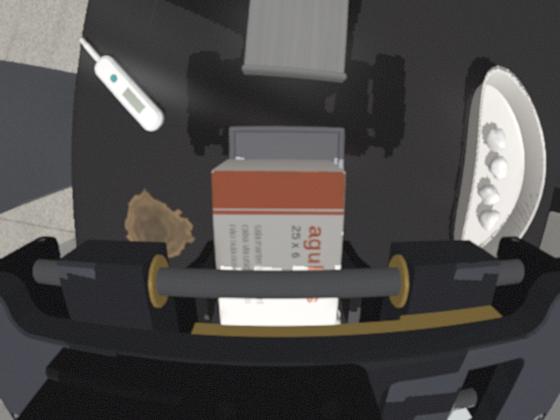

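The held needle carton is over the tray: carton top at (279,250), tray's far end at (286,142), stand at (298,40). Carton and tray agree in direction. I lower it.

Request:
{"name": "step_arm", "arguments": {"offset": [[-1.5,4.9,30],[0,0,30],[0,0,20],[0,0,0],[0,0,0]], "dr": [[0,0,0.006],[0,0,0],[0,0,0],[0,0,0],[0,0,0]]}}

```text
t: 7.05
ee_pos: [538.1, -40.6, 48.5]
eef_rot: [[-0.105, 0.994, -0.003], [0.994, 0.105, 0.001], [0.001, -0.003, -1.0]]
force: [0.3, -0.5, -1.6]
opening: 0.668
grasp_force: 20.0
```

```bash
python3 -c "
from h import *
goto(539.1,-39.7,35,96.2);print(robot.sense()['force'])"
```

```text
at [538.1 -40.6  48.5] psi 96.0 tilt 0.2 t 7.05 | turn rz -0.003 | shift before turn [ 0.8  1.1 13.5] after turn [ 0.8  1.1 13.5]
[ 0.30213634 -0.4766915  -1.60825914]
```

Request:
{"name": "step_arm", "arguments": {"offset": [[0.8,1.1,8],[0,0,4],[0,0,0],[0,0,0]], "dr": [[0,0,0],[0,0,0],[0,0,0],[0,0,0]]}}

```text
t: 7.38
ee_pos: [541.3, -39.1, 38.2]
eef_rot: [[-0.107, 0.994, 0.001], [0.994, 0.107, -0.0], [-0.0, 0.001, -1.0]]
force: [0.6, -0.4, -1.3]
opening: 0.668
grasp_force: 20.0
```

Request:
{"name": "step_arm", "arguments": {"offset": [[0,0,1],[0,0,1],[0,0,0]], "dr": [[0,0,0],[0,0,0],[0,0,0]]}}

```text
t: 7.63
ee_pos: [541.0, -38.9, 35.7]
eef_rot: [[-0.107, 0.994, 0.0], [0.994, 0.107, -0.0], [-0.0, 0.0, -1.0]]
force: [-0.6, -0.0, -0.6]
opening: 0.67
grasp_force: 20.0
```

Request:
{"name": "step_arm", "arguments": {"offset": [[-0.8,-1.9,1],[0,0,0],[0,0,0],[0,0,0],[0,0,0]], "dr": [[0,0,0],[0,0,0],[0,0,0],[0,0,0],[0,0,0]]}}

```text
t: 8.05
ee_pos: [539.1, -39.9, 34.6]
eef_rot: [[-0.107, 0.994, 0.0], [0.994, 0.107, 0.0], [0.0, 0.0, -1.0]]
force: [-0.4, -1.1, -1.8]
opening: 0.669
grasp_force: 20.0
```

Request:
{"name": "step_arm", "arguments": {"offset": [[0,0,0.5],[0,0,0.5],[0,0,0],[0,0,0]], "dr": [[0,0,0],[0,0,0],[0,0,0],[0,0,0]]}}

```text
t: 8.38
ee_pos: [539.2, -39.9, 34.2]
eef_rot: [[-0.107, 0.994, 0.0], [0.994, 0.107, -0.0], [-0.0, 0.0, -1.0]]
force: [-2.4, 0.5, 4.6]
opening: 0.668
grasp_force: 20.0
```

Contact. I release and rise, then head for the plasters at about (412,303), tool yaw about 56°.

Request:
{"name": "step_arm", "arguments": {"offset": [[0,0,0],[0,0,0],[0,0,0],[0,0,0]], "dr": [[0,0,0],[0,0,0],[0,0,0],[0,0,0]], "fingers": 1}}

```text
t: 8.72
ee_pos: [539.1, -39.9, 33.5]
eef_rot: [[-0.107, 0.994, 0.0], [0.994, 0.107, -0.0], [-0.0, 0.0, -1.0]]
force: [0.2, 0.4, -0.1]
opening: 0.889
grasp_force: 0.0
```

Request:
{"name": "step_arm", "arguments": {"offset": [[0,0,-20],[0,0,-40],[0,0,-40],[0,0,-40],[0,0,-40]], "dr": [[0,0,0],[0,0,0],[0,0,0],[0,0,0],[0,0,0]]}}

```text
t: 9.13
ee_pos: [538.6, -39.8, 215.2]
eef_rot: [[-0.107, 0.994, -0.0], [0.994, 0.107, 0.0], [0.0, -0.0, -1.0]]
force: [1.0, -0.1, 0.4]
opening: 1.0
grasp_force: 0.0
```

Request:
{"name": "step_arm", "arguments": {"offset": [[35,-10,-10],[35,-10,-10],[35,-10,-10],[35,-10,0],[35,-10,0]], "dr": [[0,0,0],[0,0,0],[0,0,0],[0,0,0],[0,0,0]]}}

```text
t: 9.55
ee_pos: [470.4, 130.0, 244.6]
eef_rot: [[-0.106, 0.994, 0.002], [0.994, 0.106, 0.0], [0.0, 0.002, -1.0]]
force: [-0.0, 0.7, 0.6]
opening: 0.998
grasp_force: 0.0
```

```bash
python3 - <<'E'
from h import *
goto(412,303,250,56.3)
c,p,d=look("w4");np.savez("w4.npz",p=p,d=d,**c)
rect(c,p,d,538.5,-38.5,47,80,12,show="needle placed")
rect(c,p,d,412,303,36,80,10,show="plaster")
rect(c,p,d,532,146,12,110,14,mask=p.astype(int).sum(2)>200,show="stand")
rect(c,p,d,537,413,16,80,10,mask=(p[...,0]>90)&(p[...,1]<70),show="pad")
for t in("needle_carton","stamp_stand","stock_tray","plaster_carton"):print(t,[(r["pixel"],round(r["confidence"],2)) for r in nets.boxes_of(t,"wrist")])
E
```

```text
at [470.4 130.  244.6] psi 96.1 tilt 0.13 t 9.55 | turn rz 0.694 | shift before turn [178.2 -39.7  -5.5] after turn [ 111.5 -144.5   -5.4]
needle placed c 535.1 -13.9 size 39.3 58.5 yaw -84.7 z 46.5 n 1197
plaster c 411.5 299.5 size 52.4 82.5 yaw -33.6 z 35.9 n 3164
stand c 522.7 143.3 size 119.5 143.1 yaw 2.6 z 4.7 n 8582
pad c 538.6 362.6 size 12.6 52.8 yaw 86.3 z 14.6 n 212
needle_carton [([317.4, 311.0], 0.65)]
stamp_stand [([325.4, 176.7], 0.58)]
stock_tray [([292.8, 303.2], 0.67)]
plaster_carton [([240.7, 40.1], 0.85)]
```

View pics/w4.png

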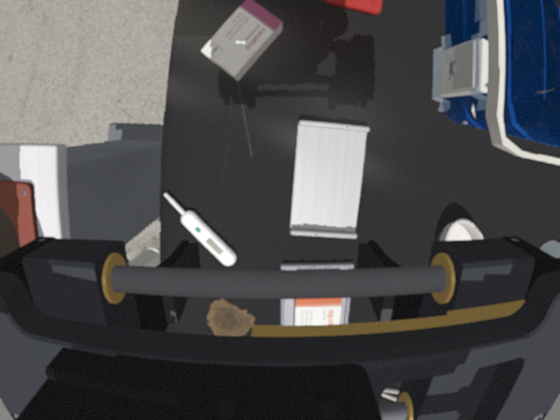

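The plasters show at (242,40), the stand at (328,178) and the needles in the tray at (317,310). I go above the plasters.

Request:
{"name": "step_arm", "arguments": {"offset": [[35,-8,0],[35,-8,0],[35,-8,0],[35,-8,0],[35,-8,0]], "dr": [[0,0,0],[0,0,0],[0,0,0],[0,0,0],[0,0,0]]}}

```text
t: 10.22
ee_pos: [412.7, 298.5, 243.4]
eef_rot: [[-0.104, 0.995, 0.0], [0.995, 0.104, -0.0], [-0.0, 0.0, -1.0]]
force: [1.0, 0.9, 1.1]
opening: 1.001
grasp_force: 0.0
```

Request:
{"name": "step_arm", "arguments": {"offset": [[0,0,0],[0,0,0],[0,0,0],[0,0,0],[0,0,0]], "dr": [[0,0,0.116],[0,0,0.116],[0,0,0.116],[0,0,0.116],[0,0,0.116]]}}

```text
t: 10.63
ee_pos: [413.3, 297.3, 243.2]
eef_rot: [[0.463, 0.887, -0.0], [0.887, -0.463, -0.001], [-0.001, 0.0, -1.0]]
force: [-0.1, 0.5, 1.1]
opening: 0.998
grasp_force: 0.0
```

Request:
{"name": "step_arm", "arguments": {"offset": [[0,0,0],[0,0,0],[0,0,0],[0,0,0]], "dr": [[0,0,0.114],[0,0,0],[0,0,0],[0,0,0]]}}

```text
t: 10.97
ee_pos: [412.8, 297.7, 243.4]
eef_rot: [[0.552, 0.834, -0.0], [0.834, -0.552, -0.0], [-0.0, -0.0, -1.0]]
force: [-0.3, -0.2, 0.1]
opening: 1.002
grasp_force: 0.0
```

```bash
python3 - <<'E'
from h import *
c,p,d=look();np.savez("w5.npz",p=p,d=d,**c)
x,y,a=rect(c,p,d,412,300,36,80,10,show="plaster");goto(x,y,27,a+90)
rect(c,p,d,537,413,16,80,10,mask=(p[...,0]>90)&(p[...,1]<70),show="pad")
f=np.load("w4.npz");c={k:f[k] for k in("fx","fy","cx","cy","origin","rotation")};p,d=f["p"],f["d"]
P=wworld(c,z=4);m=(p.astype(int).sum(2)>250)&(abs(P[...,0]-532)<75)&(abs(P[...,1]-146)<95);m[242:]=0
m=cv2.morphologyEx(m.astype(np.uint8),cv2.MORPH_OPEN,np.ones((5,5)));k,l,st,ce=cv2.connectedComponentsWithStats(m);i=1+st[1:,4].argmax()
print(st[i],cv2.minAreaRect(P[l==i][:,:2].astype(np.float32)))
E
```

```text
plaster c 411.2 300.4 size 50.0 81.0 yaw -33.5 z 36.1 n 3203
at [412.7 297.9 243.4] psi 56.5 tilt 0.01 t 11.0167 | turn rz -0.001 | shift before turn [  1.4  -2.6 216.4] after turn [  1.3  -2.6 216.4]
pad c 508.2 415.2 size 14.4 32.4 yaw -4.0 z 16.1 n 236
[ 289  120   81  119 8047] ((530.3134765625, 142.56509399414062), (88.98705291748047, 145.01638793945312), 2.048654794692993)
```

Request:
{"name": "step_arm", "arguments": {"offset": [[1.4,-2.6,40],[0,0,40],[0,0,40],[0,0,40],[0,0,30]], "dr": [[0,0,0],[0,0,0],[0,0,0],[0,0,0],[0,0,0]]}}

```text
t: 11.43
ee_pos: [409.4, 300.1, 50.4]
eef_rot: [[0.552, 0.834, -0.002], [0.834, -0.552, -0.001], [-0.002, -0.001, -1.0]]
force: [-0.2, 0.1, 0.5]
opening: 1.0
grasp_force: 0.0
```

Request:
{"name": "step_arm", "arguments": {"offset": [[0,0,15],[0,0,9],[0,0,0],[0,0,0],[0,0,0]], "dr": [[0,0,0],[0,0,0],[0,0,0],[0,0,0],[0,0,0]]}}

```text
t: 11.85
ee_pos: [412.2, 301.8, 31.2]
eef_rot: [[0.553, 0.833, 0.003], [0.833, -0.553, 0.001], [0.003, 0.001, -1.0]]
force: [-0.5, -0.3, 0.3]
opening: 0.994
grasp_force: 0.0
```

```bash
python3 -c "
from h import *
goto(411.2,300.4,27,56.5)"
```

```text
at [412.2 301.8  31.2] psi 56.4 tilt 0.17 t 11.85 | turn rz -0.002 | shift before turn [-1.7 -0.1  4.2] after turn [-1.7 -0.1  4.2]
```

Request:
{"name": "step_arm", "arguments": {"offset": [[-1.7,0,4],[0,0,0],[0,0,0],[0,0,0],[0,0,0]], "dr": [[0,0,0],[0,0,0],[0,0,0],[0,0,0],[0,0,0]], "fingers": 0.3}}

```text
t: 12.27
ee_pos: [410.0, 299.8, 25.9]
eef_rot: [[0.554, 0.833, 0.001], [0.833, -0.554, 0.0], [0.001, 0.0, -1.0]]
force: [0.8, -0.0, 1.3]
opening: 0.708
grasp_force: 0.0
```

Request:
{"name": "step_arm", "arguments": {"offset": [[0,0,0],[0,0,0],[0,0,0],[0,0,0],[0,0,0]], "dr": [[0,0,0],[0,0,0],[0,0,0],[0,0,0],[0,0,0]]}}

```text
t: 12.68
ee_pos: [410.0, 299.7, 25.7]
eef_rot: [[0.554, 0.833, 0.0], [0.833, -0.554, 0.0], [0.0, 0.0, -1.0]]
force: [0.1, -0.4, 1.9]
opening: 0.579
grasp_force: 20.0
```

```bash
python3 -c "
from h import *
goto(411.2,300.4,27,56.5)"
```

```text
at [410.  299.7  25.7] psi 56.4 tilt 0.01 t 12.6833 | turn rz -0.002 | shift before turn [ 1.3  0.6 -1.3] after turn [ 1.3  0.6 -1.3]
```

Request:
{"name": "step_arm", "arguments": {"offset": [[0,0,-20],[0,0,-40],[0,0,-40],[0,0,-40],[0,0,-40]], "dr": [[0,0,0],[0,0,0],[0,0,0],[0,0,0],[0,0,0]]}}

```text
t: 13.1
ee_pos: [409.2, 299.4, 206.9]
eef_rot: [[0.554, 0.833, -0.001], [0.833, -0.554, -0.0], [-0.001, -0.001, -1.0]]
force: [1.2, 0.6, -1.0]
opening: 0.576
grasp_force: 20.0
```

Request:
{"name": "step_arm", "arguments": {"offset": [[-26,29,0],[-26,29,0],[-26,29,0],[-26,29,0],[-26,29,0]], "dr": [[0,0,0],[0,0,0],[0,0,0],[0,0,0],[0,0,0]]}}

```text
t: 13.52
ee_pos: [458.4, 109.6, 205.5]
eef_rot: [[0.553, 0.833, 0.0], [0.833, -0.553, 0.0], [0.0, 0.0, -1.0]]
force: [1.4, 0.5, -0.1]
opening: 0.582
grasp_force: 20.0
```

Request:
{"name": "step_arm", "arguments": {"offset": [[-26,29,0],[-26,29,0],[-26,29,0],[-26,29,0],[-26,29,0]], "dr": [[0,0,0],[0,0,0],[0,0,0],[0,0,0],[0,0,0]]}}

```text
t: 13.93
ee_pos: [507.2, -79.3, 205.3]
eef_rot: [[0.554, 0.832, -0.0], [0.832, -0.554, 0.0], [0.0, -0.0, -1.0]]
force: [2.1, 1.1, -0.7]
opening: 0.576
grasp_force: 20.0
```

Request:
{"name": "step_arm", "arguments": {"offset": [[-26,29,0],[0,0,0],[0,0,0],[0,0,0],[0,0,0]], "dr": [[0,0,0],[0,0,-0.116],[0,0,-0.116],[0,0,-0.116],[0,0,-0.116]]}}

```text
t: 14.35
ee_pos: [516.7, -115.5, 204.8]
eef_rot: [[0.118, 0.993, -0.001], [0.993, -0.118, 0.001], [0.001, -0.001, -1.0]]
force: [0.9, -0.2, -1.3]
opening: 0.575
grasp_force: 20.0
```

Request:
{"name": "step_arm", "arguments": {"offset": [[0,0,0],[0,0,0],[0,0,0],[0,0,0]], "dr": [[0,0,-0.116],[0,0,-0.113],[0,0,0],[0,0,0]]}}

```text
t: 14.68
ee_pos: [516.8, -115.0, 205.2]
eef_rot: [[-0.102, 0.995, -0.001], [0.995, 0.102, 0.0], [0.0, -0.001, -1.0]]
force: [-0.6, 0.5, -0.3]
opening: 0.577
grasp_force: 20.0
```

```bash
python3 - <<'E'
from h import *
c,p,d=look();np.savez("w6.npz",p=p,d=d,**c)
goto(539,-40,200,96.2)
g=p.astype(int).sum(2)
rect(c,p,d,538,-38,47,75,9,show="needle")
rect(c,p,d,538,-39,9,95,6,mask=g>200,show="tray")
m=(g>200);P=wworld(c,z=9);m&=np.hypot(P[...,0]-538,P[...,1]+39)<100
m=cv2.morphologyEx(m.astype(np.uint8),cv2.MORPH_OPEN,np.ones((3,3)))
P0=P[m>0][:,:2].astype(np.float32);print("tray hull",cv2.minAreaRect(P0))
P=wworld(c,z=4);m=(g>250)&(abs(P[...,0]-532)<75)&(abs(P[...,1]-146)<95)
m=cv2.morphologyEx(m.astype(np.uint8),cv2.MORPH_OPEN,np.ones((5,5)));print("stand",cv2.minAreaRect(P[m>0][:,:2].astype(np.float32)))
E
```

```text
at [ 516.9 -115.1  205.2] psi 95.9 tilt 0.03 t 14.7333 | turn rz -0.006 | shift before turn [72.4 29.7  5.2] after turn [72.2 30.1  5.2]
needle c 538.5 -39.3 size 56.9 104.1 yaw 5.9 z 46.4 n 6573
tray c 539.8 -37.7 size 95.6 143.0 yaw 5.7 z 5.9 n 3907
tray hull ((515.2256469726562, -54.964881896972656), (149.7213592529297, 171.44967651367188), 6.350481986999512)
stand ((533.3865356445312, 87.93116760253906), (85.60325622558594, 33.70146560668945), 8.686517715454102)
```

```bash
python3 -c "
import numpy as np,cv2
cv2.imwrite('pics/w6.png',np.load('w6.npz')['p'][:,:,::-1])"
```

```text
(no output)
```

View pics/w6.png

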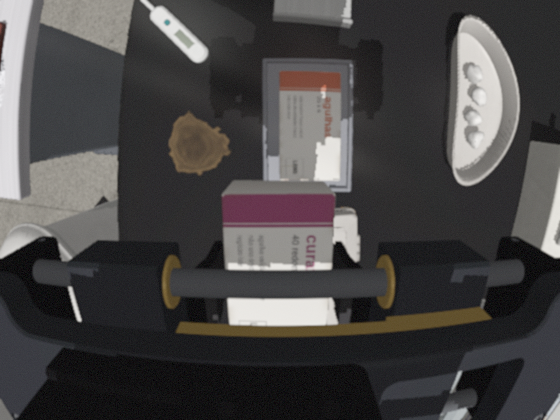

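The needles at (310,126) lie centred in the tray, and the held plasters are at (280,245). I move over the pile and lower.

Request:
{"name": "step_arm", "arguments": {"offset": [[36,15,0],[36,15,20],[0,0,40],[0,0,35],[0,0,10]], "dr": [[0,0,0],[0,0,0],[0,0,0],[0,0,0],[0,0,0]]}}

```text
t: 15.15
ee_pos: [534.8, -40.5, 95.9]
eef_rot: [[-0.105, 0.994, -0.009], [0.995, 0.105, 0.002], [0.003, -0.008, -1.0]]
force: [-2.1, -0.2, -2.0]
opening: 0.578
grasp_force: 20.0
```

Request:
{"name": "step_arm", "arguments": {"offset": [[0,0,5],[0,0,0],[0,0,0],[0,0,0],[0,0,0]], "dr": [[0,0,0],[0,0,0],[0,0,0],[0,0,0],[0,0,0]]}}

```text
t: 15.57
ee_pos: [540.3, -42.9, 98.7]
eef_rot: [[-0.105, 0.994, 0.004], [0.994, 0.105, -0.001], [-0.001, 0.004, -1.0]]
force: [0.2, -0.3, 0.2]
opening: 0.579
grasp_force: 20.0
```

```bash
python3 -c "
from h import *
goto(539,-40.2,72.7,96)"
```

```text
at [540.3 -42.9  98.7] psi 96.0 tilt 0.22 t 15.5667 | turn rz 0.0 | shift before turn [ 2.8 -1.1 26. ] after turn [ 2.8 -1.  26. ]
```

Request:
{"name": "step_arm", "arguments": {"offset": [[2.8,-1,14],[0,0,6],[0,0,2],[0,0,0],[0,0,0]], "dr": [[0,0,0],[0,0,0],[0,0,0],[0,0,0],[0,0,0]]}}

```text
t: 15.98
ee_pos: [537.6, -39.7, 74.9]
eef_rot: [[-0.106, 0.994, 0.0], [0.994, 0.106, -0.0], [-0.0, 0.0, -1.0]]
force: [0.6, -0.8, -0.3]
opening: 0.579
grasp_force: 20.0
```

Request:
{"name": "step_arm", "arguments": {"offset": [[0,0,0],[0,0,0],[0,0,0]], "dr": [[0,0,0],[0,0,0],[0,0,0]]}}

```text
t: 16.23
ee_pos: [537.7, -39.7, 74.9]
eef_rot: [[-0.106, 0.994, 0.001], [0.994, 0.106, -0.0], [-0.0, 0.001, -1.0]]
force: [-0.0, -0.5, 0.5]
opening: 0.578
grasp_force: 20.0
```

```bash
python3 -c "
from h import *
goto(539,-40.2,72.7,96)"
```

```text
at [537.7 -39.7  74.9] psi 96.1 tilt 0.04 t 16.2333 | turn rz 0.001 | shift before turn [-0.7  1.2  2.2] after turn [-0.7  1.2  2.2]
```

Request:
{"name": "step_arm", "arguments": {"offset": [[-0.5,1.2,1.2],[0,0,0.5],[0,0,0.5],[0,0,0],[0,0,0]], "dr": [[0,0,0],[0,0,0],[0,0,0],[0,0,0],[0,0,0]]}}

```text
t: 16.65
ee_pos: [538.8, -40.0, 72.4]
eef_rot: [[-0.106, 0.994, 0.0], [0.994, 0.106, -0.0], [-0.0, 0.0, -1.0]]
force: [-0.4, 0.1, 0.7]
opening: 0.579
grasp_force: 20.0
```

Request:
{"name": "step_arm", "arguments": {"offset": [[0,0,0.5],[0,0,0],[0,0,0]], "dr": [[0,0,0],[0,0,0],[0,0,0]]}}

```text
t: 16.9
ee_pos: [538.8, -40.0, 72.4]
eef_rot: [[-0.106, 0.994, 0.0], [0.994, 0.106, -0.0], [-0.0, 0.0, -1.0]]
force: [-2.9, -0.1, 5.0]
opening: 0.582
grasp_force: 20.0
```

Request:
{"name": "step_arm", "arguments": {"offset": [[0,0,0],[0,0,0],[0,0,0],[0,0,0]], "dr": [[0,0,0],[0,0,0],[0,0,0],[0,0,0]], "fingers": 1}}

```text
t: 17.23
ee_pos: [538.5, -39.9, 71.5]
eef_rot: [[-0.106, 0.994, -0.0], [0.994, 0.106, 0.0], [0.0, -0.0, -1.0]]
force: [-0.9, 0.9, 0.6]
opening: 0.793
grasp_force: 0.0
```

Request:
{"name": "step_arm", "arguments": {"offset": [[0,0,-20],[0,0,-35],[0,0,-40],[0,0,-40],[-20,-10,-35]], "dr": [[0,0,0],[0,0,0],[0,0,0],[0,0,0],[0,0,0]]}}

```text
t: 17.65
ee_pos: [531.6, -58.7, 244.3]
eef_rot: [[-0.109, 0.994, 0.002], [0.994, 0.109, 0.001], [0.001, 0.002, -1.0]]
force: [0.9, -0.3, 0.1]
opening: 0.996
grasp_force: 0.0
```

Request:
{"name": "step_arm", "arguments": {"offset": [[-35,-17,0],[-35,-17,0],[-35,-17,0],[-35,-17,0],[-35,-17,0]], "dr": [[0,0,0],[0,0,0],[0,0,0],[0,0,0],[0,0,0]]}}

```text
t: 18.07
ee_pos: [463.9, -245.3, 241.9]
eef_rot: [[-0.106, 0.994, 0.0], [0.994, 0.106, -0.0], [-0.0, 0.0, -1.0]]
force: [0.8, -0.2, -0.7]
opening: 0.997
grasp_force: 0.0
```

```bash
python3 - <<'E'
from h import *
goto(417,-370,240,128)
c,p,d=look();np.savez("w7.npz",p=p,d=d,**c)
rect(c,p,d,538,-39,83,75,9,show="plaster on pile")
E
```

```text
at [ 463.9 -245.3  241.9] psi 96.1 tilt 0.03 t 18.0667 | turn rz -0.557 | shift before turn [-119.   -59.9    1.9] after turn [ -69.3 -113.7    1.9]
plaster on pile c 538.1 -55.4 size 51.9 52.8 yaw 7.0 z 82.2 n 2271
```

Request:
{"name": "step_arm", "arguments": {"offset": [[-35,-15,0],[-35,-15,0],[-35,-15,0],[-14,-15,0],[0,0,0]], "dr": [[0,0,0],[0,0,0],[0,0,0],[0,0,0],[0,0,-0.111]]}}

```text
t: 18.53
ee_pos: [415.4, -372.0, 241.4]
eef_rot: [[-0.211, 0.978, -0.001], [0.978, 0.211, -0.001], [-0.001, -0.002, -1.0]]
force: [-0.0, 0.5, -0.1]
opening: 1.002
grasp_force: 0.0
```

Request:
{"name": "step_arm", "arguments": {"offset": [[0,0,0],[0,0,0],[0,0,0],[0,0,0],[0,0,0]], "dr": [[0,0,-0.111],[0,0,-0.111],[0,0,-0.111],[0,0,-0.111],[0,0,0]]}}

```text
t: 18.95
ee_pos: [417.8, -368.4, 241.5]
eef_rot: [[-0.617, 0.787, -0.0], [0.787, 0.617, 0.0], [0.0, 0.0, -1.0]]
force: [0.0, 0.5, 0.3]
opening: 0.995
grasp_force: 0.0
```

Request:
{"name": "step_arm", "arguments": {"offset": [[0,0,0],[0,0,0]], "dr": [[0,0,0],[0,0,0]]}}

```text
t: 19.12
ee_pos: [417.8, -368.4, 241.7]
eef_rot: [[-0.611, 0.791, -0.0], [0.791, 0.611, 0.0], [0.0, 0.0, -1.0]]
force: [-0.1, 0.1, 0.0]
opening: 1.001
grasp_force: 0.0
```

```bash
python3 - <<'E'
from h import *
c,p,d=look();np.savez("w8.npz",p=p,d=d,**c);print(robot.sense()["joint_pos"].round())
x,y,a=rect(c,p,d,417,-370,52,60,10,show="vial");goto(x,y,35,a+90)
E
```

```text
[-50.   3.  97.   0.  79. -87.]
vial c 415.5 -370.3 size 39.3 60.3 yaw 38.3 z 51.8 n 2091
at [ 417.8 -368.4  241.7] psi 127.7 tilt 0.01 t 19.1667 | turn rz -0.01 | shift before turn [-1.000e-01 -3.000e+00  2.067e+02] after turn [-1.000e-01 -3.000e+00  2.067e+02]
```

Request:
{"name": "step_arm", "arguments": {"offset": [[0,-3,40],[0,0,40],[0,0,40],[0,0,40],[0,0,25]], "dr": [[0,0,-0.01],[0,0,0],[0,0,0],[0,0,0],[0,0,0]]}}

```text
t: 19.58
ee_pos: [413.7, -368.4, 52.6]
eef_rot: [[-0.62, 0.784, -0.003], [0.784, 0.62, 0.004], [0.005, -0.0, -1.0]]
force: [-0.1, 0.9, -0.1]
opening: 0.996
grasp_force: 0.0
```

Request:
{"name": "step_arm", "arguments": {"offset": [[0,0,15],[0,0,5],[0,0,0],[0,0,0],[0,0,0]], "dr": [[0,0,0],[0,0,0],[0,0,0],[0,0,0],[0,0,0]]}}

```text
t: 20.0
ee_pos: [416.5, -371.6, 38.7]
eef_rot: [[-0.621, 0.783, 0.002], [0.783, 0.621, -0.002], [-0.003, 0.0, -1.0]]
force: [0.5, -0.4, 0.8]
opening: 1.0
grasp_force: 0.0
```

```bash
python3 -c "
from h import *
goto(415.5,-370.3,35,128.3)"
```

```text
at [ 416.5 -371.6   38.7] psi 128.4 tilt 0.18 t 20.0 | turn rz 0.002 | shift before turn [1.6 0.1 3.7] after turn [1.6 0.1 3.7]
```

Request:
{"name": "step_arm", "arguments": {"offset": [[1,0,2],[0,0,0],[0,0,0],[0,0,0],[0,0,0]], "dr": [[0,0,0],[0,0,0],[0,0,0],[0,0,0],[0,0,0]], "fingers": 0.25}}

```text
t: 20.42
ee_pos: [414.9, -369.7, 35.1]
eef_rot: [[-0.622, 0.783, 0.0], [0.783, 0.622, -0.0], [-0.0, 0.0, -1.0]]
force: [0.0, 0.5, 0.5]
opening: 0.706
grasp_force: 0.0
```

Request:
{"name": "step_arm", "arguments": {"offset": [[0,0,0],[0,0,0],[0,0,0],[0,0,0],[0,0,0]], "dr": [[0,0,0],[0,0,0],[0,0,0],[0,0,0],[0,0,0]]}}

```text
t: 20.83
ee_pos: [414.8, -369.6, 34.8]
eef_rot: [[-0.622, 0.783, -0.0], [0.783, 0.622, 0.0], [0.0, 0.0, -1.0]]
force: [-0.3, -0.4, -0.2]
opening: 0.457
grasp_force: 20.0
```

Request:
{"name": "step_arm", "arguments": {"offset": [[0,0,0],[0,0,0],[0,0,0]], "dr": [[0,0,0],[0,0,0],[0,0,0]]}}

```text
t: 21.08
ee_pos: [414.7, -369.6, 34.8]
eef_rot: [[-0.622, 0.783, -0.0], [0.783, 0.622, 0.0], [0.0, -0.0, -1.0]]
force: [0.1, 0.3, -0.6]
opening: 0.46
grasp_force: 20.0
```

```bash
python3 -c "
from h import *
goto(415.5,-370.3,35,128.3)"
```

```text
at [ 414.7 -369.6   34.8] psi 128.4 tilt 0.01 t 21.0833 | turn rz 0.003 | shift before turn [-1.   0.1 -0.2] after turn [-1.   0.1 -0.2]
```

Request:
{"name": "step_arm", "arguments": {"offset": [[0,0,-20],[0,0,-40],[0,0,-40],[0,0,-40],[0,0,-40]], "dr": [[0,0,0],[0,0,0],[0,0,0],[0,0,0],[0,0,0]]}}

```text
t: 21.5
ee_pos: [414.4, -369.2, 216.4]
eef_rot: [[-0.622, 0.783, -0.0], [0.783, 0.622, 0.0], [0.001, -0.0, -1.0]]
force: [1.8, -0.7, -0.5]
opening: 0.458
grasp_force: 20.0
```

Request:
{"name": "step_arm", "arguments": {"offset": [[0,0,0],[0,0,0],[0,0,0],[0,0,0],[0,0,0]], "dr": [[0,0,0.113],[0,0,0.113],[0,0,0.113],[0,0,0.113],[0,0,0.113]]}}

```text
t: 21.92
ee_pos: [414.6, -369.5, 214.7]
eef_rot: [[-0.1, 0.995, -0.0], [0.995, 0.1, 0.0], [0.0, -0.0, -1.0]]
force: [0.5, -0.5, 0.2]
opening: 0.459
grasp_force: 20.0
```

Request:
{"name": "step_arm", "arguments": {"offset": [[32,18,0],[32,18,0],[32,18,0],[32,18,0],[32,18,0]], "dr": [[0,0,0],[0,0,0],[0,0,0],[0,0,0],[0,0,0]]}}

```text
t: 22.33
ee_pos: [487.5, -199.5, 214.7]
eef_rot: [[-0.105, 0.994, 0.0], [0.994, 0.105, 0.0], [0.0, 0.0, -1.0]]
force: [0.9, -0.1, -1.1]
opening: 0.461
grasp_force: 20.0
```

Request:
{"name": "step_arm", "arguments": {"offset": [[32,18,0],[20,18,0],[0,0,0],[0,0,0],[0,0,0]], "dr": [[0,0,0],[0,0,0],[0,0,0],[0,0,0],[0,0,0]]}}

```text
t: 22.75
ee_pos: [517.3, -145.7, 214.6]
eef_rot: [[-0.106, 0.994, -0.001], [0.994, 0.106, -0.0], [-0.0, -0.001, -1.0]]
force: [-0.7, 0.1, -1.6]
opening: 0.457
grasp_force: 20.0
```

```bash
python3 - <<'E'
from h import *
c,p,d=look();np.savez("w9.npz",p=p,d=d,**c)
x,y,a=rect(c,p,d,538,-39,83,75,9,show="plaster")
goto(539,-38,200,96)
W=wworld(c,d);rect(c,p,d,538,-39,47,75,8,show="needle ring",mask=W[...,2]<60)
E
```

```text
plaster c 537.5 -38.3 size 50.0 81.3 yaw 5.9 z 82.7 n 5337
at [ 517.2 -146.1  214.6] psi 96.0 tilt 0.04 t 22.8 | turn rz 0.001 | shift before turn [105.3  33.1  14.6] after turn [105.3  33.   14.6]
needle ring c 536.9 -39.5 size 57.1 105.4 yaw 7.4 z 46.4 n 1113
```

Request:
{"name": "step_arm", "arguments": {"offset": [[35,11,0],[35,11,0],[36,10,0],[0,0,35],[0,0,30]], "dr": [[0,0,0],[0,0,0],[0,0,0],[0,0,0],[0,0,0]]}}

```text
t: 23.22
ee_pos: [539.8, -36.4, 150.9]
eef_rot: [[-0.107, 0.994, 0.005], [0.994, 0.107, -0.001], [-0.002, 0.005, -1.0]]
force: [-1.2, -0.4, -2.7]
opening: 0.459
grasp_force: 20.0
```

Request:
{"name": "step_arm", "arguments": {"offset": [[0,0,8],[0,0,0],[0,0,0],[0,0,0],[0,0,0]], "dr": [[0,0,0],[0,0,0],[0,0,0],[0,0,0],[0,0,0]]}}

```text
t: 23.63
ee_pos: [539.7, -37.7, 144.1]
eef_rot: [[-0.105, 0.995, 0.004], [0.995, 0.105, -0.001], [-0.001, 0.004, -1.0]]
force: [0.7, -0.2, -0.3]
opening: 0.458
grasp_force: 20.0
```

```bash
python3 -c "
from h import *
goto(538.1,-37.4,117.8,96)"
```

```text
at [539.7 -37.7 144.1] psi 96.0 tilt 0.21 t 23.6333 | turn rz 0.0 | shift before turn [ 0.5 -1.6 26.3] after turn [ 0.5 -1.5 26.3]
```

Request:
{"name": "step_arm", "arguments": {"offset": [[0,-0.8,14],[0,0,6],[0,0,3],[0,0,0],[0,0,0]], "dr": [[0,0,0],[0,0,0],[0,0,0],[0,0,0],[0,0,0]]}}

```text
t: 24.05
ee_pos: [537.6, -36.9, 119.2]
eef_rot: [[-0.106, 0.994, 0.0], [0.994, 0.106, -0.0], [-0.0, 0.0, -1.0]]
force: [-0.4, -0.9, -0.8]
opening: 0.46
grasp_force: 20.0
```

Request:
{"name": "step_arm", "arguments": {"offset": [[0,0,0],[0,0,0],[0,0,0]], "dr": [[0,0,0],[0,0,0],[0,0,0]]}}

```text
t: 24.3
ee_pos: [537.8, -36.8, 119.3]
eef_rot: [[-0.106, 0.994, 0.001], [0.994, 0.106, -0.0], [-0.0, 0.001, -1.0]]
force: [0.5, -0.7, -0.3]
opening: 0.464
grasp_force: 20.0
```

```bash
python3 -c "
from h import *
goto(538.1,-37.4,117.8,96)"
```

```text
at [537.8 -36.8 119.3] psi 96.1 tilt 0.04 t 24.3 | turn rz 0.001 | shift before turn [-0.6  0.3  1.5] after turn [-0.6  0.3  1.5]
```

Request:
{"name": "step_arm", "arguments": {"offset": [[-0.6,0.3,0.8],[0,0,0.5],[0,0,0.5],[0,0,0],[0,0,0]], "dr": [[0,0,0],[0,0,0],[0,0,0],[0,0,0],[0,0,0]]}}

```text
t: 24.72
ee_pos: [538.0, -37.4, 117.6]
eef_rot: [[-0.106, 0.994, 0.0], [0.994, 0.106, -0.0], [-0.0, 0.0, -1.0]]
force: [-2.1, 0.1, 5.5]
opening: 0.459
grasp_force: 20.0
```

Request:
{"name": "step_arm", "arguments": {"offset": [[0,0,0],[0,0,0],[0,0,0]], "dr": [[0,0,0],[0,0,0],[0,0,0]]}}

```text
t: 24.97
ee_pos: [538.0, -37.4, 117.6]
eef_rot: [[-0.106, 0.994, 0.0], [0.994, 0.106, -0.0], [-0.0, 0.0, -1.0]]
force: [-2.2, -0.0, 5.4]
opening: 0.459
grasp_force: 20.0
```

Request:
{"name": "step_arm", "arguments": {"offset": [[0,0,0],[0,0,0],[0,0,0],[0,0,0]], "dr": [[0,0,0],[0,0,0],[0,0,0],[0,0,0]], "fingers": 0.8}}

```text
t: 25.3
ee_pos: [537.6, -37.3, 116.7]
eef_rot: [[-0.106, 0.994, -0.0], [0.994, 0.106, 0.0], [0.0, -0.0, -1.0]]
force: [-0.4, -0.5, 0.4]
opening: 0.675
grasp_force: 0.0
```

Request:
{"name": "step_arm", "arguments": {"offset": [[0,0,-15],[0,0,-35],[0,0,-40],[0,0,-20],[30,0,0]], "dr": [[0,0,0],[0,0,0],[0,0,0],[0,0,0],[0,0,0.07]]}}

```text
t: 25.72
ee_pos: [538.5, -11.3, 233.5]
eef_rot: [[-0.033, 0.999, 0.011], [0.999, 0.033, -0.004], [-0.004, 0.011, -1.0]]
force: [1.2, -0.3, 0.9]
opening: 0.798
grasp_force: 0.0
```

Request:
{"name": "step_arm", "arguments": {"offset": [[30,0,0],[10,0,0],[0,0,0],[0,0,0]], "dr": [[0,0,0.07],[0,0,0],[0,0,0],[0,0,0]], "fingers": 1}}

```text
t: 26.05
ee_pos: [533.7, 32.5, 226.6]
eef_rot: [[0.031, 1.0, -0.001], [1.0, -0.031, -0.001], [-0.001, -0.001, -1.0]]
force: [-0.2, -0.6, 0.4]
opening: 0.972
grasp_force: 0.0
```

```bash
cat >> h.py <<'E'
def flat(c,p,z,x,y,hx,hy,thr,n=5,show=""):
    P=wworld(c,z=z);m=(p.astype(int).sum(2)>thr)&(abs(P[...,0]-x)<hx)&(abs(P[...,1]-y)<hy)
    m=cv2.morphologyEx(m.astype(np.uint8),cv2.MORPH_OPEN,np.ones((n,n)));k,l,st,ce=cv2.connectedComponentsWithStats(m);i=1+st[1:,4].argmax()
    print(show,st[i],cv2.minAreaRect(P[l==i][:,:2].astype(np.float32)))
E
python3 - <<'E'
from h import *
goto(538,408,230,87.8)
c,p,d=look("w10");np.savez("w10.npz",p=p,d=d,**c)
for z in(4,18): flat(c,p,z,532,146,75,95,250,show=f"stand z{z}")
E
```

```text
at [533.7  32.5 226.6] psi 88.2 tilt 0.05 t 26.05 | turn rz 0.007 | shift before turn [375.4  -7.4  -3.7] after turn [375.4 -10.1  -3.4]
stand z4 [ 231   29   84  127 9308] ((529.8582763671875, 145.49822998046875), (86.74945831298828, 144.0944366455078), 1.7643903493881226)
stand z18 [ 231   29   84  127 9308] ((530.064453125, 143.92721557617188), (83.47364807128906, 138.6531524658203), 1.764399528503418)
```

View pics/w10.png

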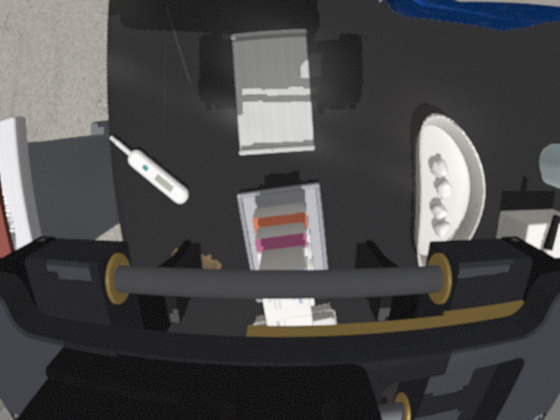

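The stand is at (274,92) with its lips at both ends, and the pile is at (283,250). On to the ink pad.

Request:
{"name": "step_arm", "arguments": {"offset": [[37,-1,0],[37,-1,0],[37,-1,0],[37,-1,0],[37,-1,0]], "dr": [[0,0,0],[0,0,0],[0,0,0],[0,0,0],[0,0,0]]}}

```text
t: 26.52
ee_pos: [535.5, 217.6, 226.6]
eef_rot: [[0.035, 0.999, -0.0], [0.999, -0.035, -0.001], [-0.001, -0.0, -1.0]]
force: [0.9, 0.2, 0.4]
opening: 0.995
grasp_force: 0.0
```

Request:
{"name": "step_arm", "arguments": {"offset": [[37,-1,0],[37,-1,0],[37,0,0],[37,0,0],[30,0,0]], "dr": [[0,0,0],[0,0,0],[0,0,0],[0,0,0],[0,0,0]]}}

```text
t: 26.93
ee_pos: [539.8, 396.7, 226.3]
eef_rot: [[0.034, 0.999, -0.0], [0.999, -0.034, -0.0], [-0.0, -0.0, -1.0]]
force: [0.4, -0.1, -0.7]
opening: 1.002
grasp_force: 0.0
```

Request:
{"name": "step_arm", "arguments": {"offset": [[0,0,0],[0,0,0],[0,0,0],[0,0,0]], "dr": [[0,0,0],[0,0,0],[0,0,0],[0,0,0]]}}

```text
t: 27.27
ee_pos: [539.8, 393.6, 226.7]
eef_rot: [[0.036, 0.999, -0.0], [0.999, -0.036, -0.001], [-0.001, -0.0, -1.0]]
force: [-0.7, 0.3, 0.0]
opening: 0.997
grasp_force: 0.0
```

```bash
python3 - <<'E'
from h import *
c,p,d=look("w11");np.savez("w11.npz",p=p,d=d,**c)
red=(p[...,0]>80)&(p[...,1]<0.5*p[...,0])
x,y,a=rect(c,p,d,537,411,16,80,10,mask=red,show="pad");goto(x,y,16,a+90)
P=wworld(c,z=16);m=red&(np.hypot(P[...,0]-537,P[...,1]-411)<80);m=cv2.morphologyEx(m.astype(np.uint8),cv2.MORPH_OPEN,np.ones((3,3)));print(cv2.minAreaRect(P[m>0][:,:2].astype(np.float32)))
E
```

```text
pad c 536.6 410.8 size 69.6 101.2 yaw -2.2 z 16.5 n 5492
at [539.9 393.7 226.9] psi 87.9 tilt 0.03 t 27.3167 | turn rz 0.002 | shift before turn [ 17.1  -3.9 210.9] after turn [ 17.   -3.9 210.9]
((536.5853271484375, 411.00750732421875), (102.4668197631836, 70.74105072021484), 87.22886657714844)
```

View pics/w11.png

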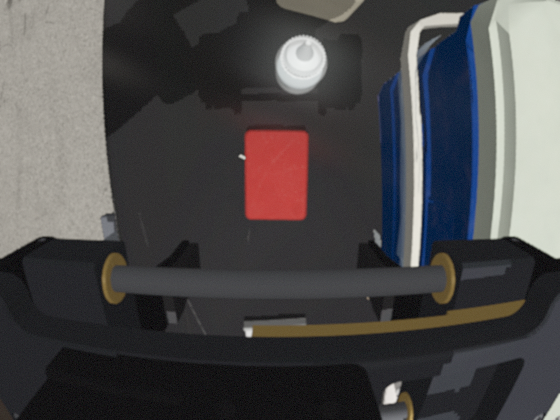

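The ink pad is at (276,174), the dropper bottle at (301,65), and the tall cooler with its bail on the right at columns 380–410. I check its clearance to the gripper body before going down.

```bash
python3 - <<'E'
from h import *
f=np.load("w11.npz");c={k:f[k] for k in("fx","fy","cx","cy","origin","rotation")}
W=wworld(c,f["d"])
m=np.zeros((420,560),bool);m[20:235,330:]=1;m&=(f["d"]>0)
for lo,hi in((15,50),(50,100),(100,150),(150,200),(200,300),(300,400)):
    q=W[m&(W[...,2]>lo)&(W[...,2]<hi)&(abs(W[...,1]-410)<50)]; print(lo,hi,len(q),np.percentile(q[:,0],[0,1,5]).round() if len(q) else "")
q=W[40:90,270:330].reshape(-1,3);q=q[q[:,2]>60];print("bottle",q.min(0).round(),q.max(0).round())
E
```

```text
15 50 651 [656. 656. 656.]
50 100 929 [649. 653. 653.]
100 150 2559 [640. 641. 641.]
150 200 2904 [642. 646. 647.]
200 300 9520 [640. 641. 642.]
300 400 0 
bottle [540. 465.  60.] [588. 546. 375.]
```

Request:
{"name": "step_arm", "arguments": {"offset": [[0,-6.3,20],[0,0,40],[0,0,40],[0,0,40],[0,0,30]], "dr": [[0,0,0.003],[0,0,0],[0,0,0],[0,0,0],[0,0,0]]}}

```text
t: 27.73
ee_pos: [532.1, 393.4, 53.9]
eef_rot: [[0.039, 0.999, -0.002], [0.999, -0.039, -0.002], [-0.002, -0.002, -1.0]]
force: [-0.3, -0.7, -0.7]
opening: 0.997
grasp_force: 0.0
```

Request:
{"name": "step_arm", "arguments": {"offset": [[0,0,15],[0,0,8],[0,0,0],[0,0,0],[0,0,0]], "dr": [[0,0,0],[0,0,0],[0,0,0],[0,0,0],[0,0,0]]}}

```text
t: 28.15
ee_pos: [535.0, 396.7, 37.1]
eef_rot: [[0.037, 0.999, 0.004], [0.999, -0.037, 0.002], [0.003, 0.004, -1.0]]
force: [0.1, 0.4, 0.6]
opening: 1.001
grasp_force: 0.0
```

Request:
{"name": "step_arm", "arguments": {"offset": [[0,0,0],[0,0,0]], "dr": [[0,0,0],[0,0,0]]}}

```text
t: 28.32
ee_pos: [534.2, 396.5, 36.2]
eef_rot: [[0.037, 0.999, 0.003], [0.999, -0.037, 0.002], [0.002, 0.003, -1.0]]
force: [-0.0, 0.7, 0.2]
opening: 1.003
grasp_force: 0.0
```

```bash
python3 -c "
from h import *
goto(533.6,394,16.5,87.6);print(robot.sense()['force'])"
```

```text
at [534.2 396.5  36.2] psi 87.9 tilt 0.2 t 28.3167 | turn rz 0.005 | shift before turn [-2.5 -0.6 19.7] after turn [-2.5 -0.5 19.7]
[-0.0384826   0.65131624  0.19909952]
```

Request:
{"name": "step_arm", "arguments": {"offset": [[-1,0,8],[0,0,5],[0,0,2],[0,0,0],[0,0,0]], "dr": [[0,0,0.004],[0,0,0],[0,0,0],[0,0,0],[0,0,0]]}}

```text
t: 28.73
ee_pos: [532.5, 394.5, 18.3]
eef_rot: [[0.041, 0.999, -0.001], [0.999, -0.041, -0.001], [-0.001, -0.001, -1.0]]
force: [-0.3, 0.4, -0.0]
opening: 1.002
grasp_force: 0.0
```

Request:
{"name": "step_arm", "arguments": {"offset": [[0,0,0],[0,0,0],[0,0,0],[0,0,0]], "dr": [[0,0,0],[0,0,0],[0,0,0],[0,0,0]]}}

```text
t: 29.07
ee_pos: [533.0, 394.8, 19.2]
eef_rot: [[0.041, 0.999, 0.0], [0.999, -0.041, 0.0], [0.0, 0.0, -1.0]]
force: [0.8, 0.4, 0.2]
opening: 1.002
grasp_force: 0.0
```

Request:
{"name": "step_arm", "arguments": {"offset": [[0,1,2.5],[0,0,0],[0,0,0],[0,0,0],[0,0,0]], "dr": [[0,0,0],[0,0,0],[0,0,0],[0,0,0],[0,0,0]], "fingers": 0.5, "grip_force": 25}}

```text
t: 29.48
ee_pos: [533.8, 394.6, 16.4]
eef_rot: [[0.041, 0.999, -0.0], [0.999, -0.041, -0.0], [-0.0, -0.0, -1.0]]
force: [0.5, 0.4, -0.7]
opening: 0.801
grasp_force: 25.0
```

Request:
{"name": "step_arm", "arguments": {"offset": [[0,0,0],[0,0,0],[0,0,0],[0,0,0],[0,0,0]], "dr": [[0,0,0],[0,0,0],[0,0,0],[0,0,0],[0,0,0]]}}

```text
t: 29.9
ee_pos: [533.8, 394.7, 16.4]
eef_rot: [[0.041, 0.999, -0.0], [0.999, -0.041, -0.0], [-0.0, -0.0, -1.0]]
force: [0.1, -0.2, -1.7]
opening: 0.802
grasp_force: 25.0
```

```bash
python3 -c "
from h import *
goto(536.6,410.9,16.5,87.6)"
```

```text
at [533.8 394.7  16.4] psi 87.7 tilt 0.01 t 29.9 | turn rz 0.001 | shift before turn [16.4  2.1 -0.1] after turn [16.4  2.1 -0.1]
```

Request:
{"name": "step_arm", "arguments": {"offset": [[0,0,-10],[0,0,-30],[0,0,-40],[0,0,-30],[-15,0,0]], "dr": [[0,0,0],[0,0,0],[0,0,0],[0,0,0],[0,0,0]]}}

```text
t: 30.32
ee_pos: [537.7, 384.2, 136.7]
eef_rot: [[0.039, 0.999, 0.013], [0.999, -0.039, 0.008], [0.009, 0.013, -1.0]]
force: [1.5, 1.1, 0.0]
opening: 0.802
grasp_force: 25.0
```

Request:
{"name": "step_arm", "arguments": {"offset": [[-36,1,0],[-36,1,0],[-36,1,0],[-36,1,0],[-36,1,0]], "dr": [[0,0,0],[0,0,0],[0,0,0],[0,0,0],[0,0,0]]}}

```text
t: 30.73
ee_pos: [530.8, 198.2, 127.5]
eef_rot: [[0.04, 0.999, 0.001], [0.999, -0.04, 0.0], [0.0, 0.001, -1.0]]
force: [-0.3, -0.5, -2.0]
opening: 0.797
grasp_force: 25.0
```

Request:
{"name": "step_arm", "arguments": {"offset": [[-36,1,0],[-25,1,0],[-11,1,0],[0,0,0],[0,0,0]], "dr": [[0,0,0],[0,0,0],[0,0,-0.071],[0,0,0],[0,0,0]]}}

```text
t: 31.15
ee_pos: [531.3, 127.2, 127.4]
eef_rot: [[-0.027, 1.0, 0.001], [1.0, 0.027, 0.0], [0.0, 0.001, -1.0]]
force: [-0.6, 0.6, -0.5]
opening: 0.804
grasp_force: 25.0
```

Request:
{"name": "step_arm", "arguments": {"offset": [[0,0,0],[0,0,0],[0,0,0]], "dr": [[0,0,0],[0,0,0],[0,0,0]]}}

```text
t: 31.4
ee_pos: [530.9, 128.6, 126.6]
eef_rot: [[-0.031, 1.0, 0.0], [1.0, 0.031, 0.0], [0.0, 0.0, -1.0]]
force: [-0.4, 0.5, -1.2]
opening: 0.795
grasp_force: 25.0
```

```bash
python3 - <<'E'
from h import *
goto(530.5,127.6,20.4,91.8)
c,p,d=look("w12");np.savez("w12.npz",p=p,d=d,**c)
z=robot.sense()["ee_pos"][2]
red=(p[...,0]>60)&(p[...,1]<0.5*p[...,0]);red[238:]=0
P=wworld(c,z=z);m=cv2.morphologyEx(red.astype(np.uint8),cv2.MORPH_OPEN,np.ones((5,5)));q=P[m>0][:,:2].astype(np.float32);print("held pad",cv2.minAreaRect(q), q.max(0))
E
```

```text
at [530.9 128.6 126.6] psi 91.8 tilt 0.01 t 31.4 | turn rz -0.001 | shift before turn [ -1.1  -0.4 106.2] after turn [ -1.   -0.4 106.2]
held pad ((529.3593139648438, 171.78338623046875), (69.09148406982422, 49.194801330566406), 1.2982839345932007) [564.16034 196.99728]
```

View pics/w12.png

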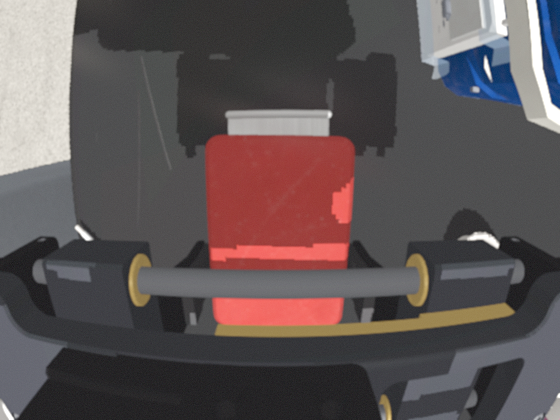

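The held pad (280,230) lines up with the stand's far lip (278,120). I lower it.

Request:
{"name": "step_arm", "arguments": {"offset": [[-1.2,-0.4,30],[0,0,30],[0,0,20],[0,0,0],[0,0,0]], "dr": [[0,0,0],[0,0,0],[0,0,0],[0,0,0],[0,0,0]]}}

```text
t: 31.87
ee_pos: [529.3, 126.8, 45.4]
eef_rot: [[-0.031, 1.0, -0.003], [1.0, 0.031, -0.0], [-0.0, -0.003, -1.0]]
force: [0.7, 0.6, -1.1]
opening: 0.8
grasp_force: 25.0
```

Request:
{"name": "step_arm", "arguments": {"offset": [[0,0,8],[0,0,4],[0,0,0],[0,0,0],[0,0,0]], "dr": [[0,0,0],[0,0,0],[0,0,0],[0,0,0],[0,0,0]]}}

```text
t: 32.28
ee_pos: [531.2, 126.4, 35.3]
eef_rot: [[-0.03, 1.0, 0.001], [1.0, 0.03, 0.0], [0.0, 0.001, -1.0]]
force: [-0.3, 0.2, -1.7]
opening: 0.805
grasp_force: 25.0
```

Request:
{"name": "step_arm", "arguments": {"offset": [[0,0,0],[0,0,0],[0,0,0]], "dr": [[0,0,0],[0,0,0],[0,0,0]]}}

```text
t: 32.53
ee_pos: [530.8, 126.4, 34.8]
eef_rot: [[-0.03, 1.0, 0.001], [1.0, 0.03, 0.0], [0.0, 0.001, -1.0]]
force: [-0.1, -0.0, -0.4]
opening: 0.804
grasp_force: 25.0
```

```bash
python3 -c "
from h import *
goto(530.5,127.4,20.4,91.8);print(robot.sense()['force'])"
```

```text
at [530.8 126.4  34.8] psi 91.7 tilt 0.03 t 32.5333 | turn rz -0.001 | shift before turn [ 1.  -0.3 14.4] after turn [ 1.  -0.3 14.4]
[-0.1147002  -0.04296056 -0.391113  ]
```

Request:
{"name": "step_arm", "arguments": {"offset": [[1,0,7],[0,0,4],[0,0,1],[0,0,0],[0,0,0]], "dr": [[0,0,0],[0,0,0],[0,0,0],[0,0,0],[0,0,0]]}}

```text
t: 32.95
ee_pos: [530.3, 127.3, 22.1]
eef_rot: [[-0.03, 1.0, -0.001], [1.0, 0.03, -0.0], [-0.0, -0.001, -1.0]]
force: [-0.8, -0.3, -1.3]
opening: 0.803
grasp_force: 25.0
```

Request:
{"name": "step_arm", "arguments": {"offset": [[0,0,0.5],[0,0,0.5],[0,0,0],[0,0,0]], "dr": [[0,0,0],[0,0,0],[0,0,0],[0,0,0]]}}

```text
t: 33.28
ee_pos: [530.6, 127.4, 21.6]
eef_rot: [[-0.03, 1.0, 0.0], [1.0, 0.03, 0.0], [0.0, 0.0, -1.0]]
force: [0.2, -0.2, -0.5]
opening: 0.798
grasp_force: 25.0
```

Request:
{"name": "step_arm", "arguments": {"offset": [[0,0,0.6],[0,0,0.6],[0,0,0.3],[0,0,0]], "dr": [[0,0,0],[0,0,0],[0,0,0],[0,0,0]]}}

```text
t: 33.62
ee_pos: [530.7, 127.4, 20.3]
eef_rot: [[-0.03, 1.0, 0.0], [1.0, 0.03, 0.0], [0.0, 0.0, -1.0]]
force: [-0.8, -1.1, 2.9]
opening: 0.801
grasp_force: 25.0
```

Request:
{"name": "step_arm", "arguments": {"offset": [[0,0,0],[0,0,0],[0,0,0],[0,0,0]], "dr": [[0,0,0],[0,0,0],[0,0,0],[0,0,0]], "fingers": 1}}

```text
t: 33.95
ee_pos: [530.6, 127.4, 20.0]
eef_rot: [[-0.03, 1.0, 0.0], [1.0, 0.03, 0.0], [0.0, 0.0, -1.0]]
force: [0.4, -0.3, -0.6]
opening: 0.972
grasp_force: 0.0
```

Request:
{"name": "step_arm", "arguments": {"offset": [[0,0,-20],[0,0,-40],[0,0,-40],[0,0,-40],[0,0,-40]], "dr": [[0,0,0],[0,0,0],[0,0,0],[0,0,0],[0,0,0]]}}

```text
t: 34.37
ee_pos: [530.1, 127.3, 201.7]
eef_rot: [[-0.03, 1.0, -0.0], [1.0, 0.03, -0.0], [0.0, -0.0, -1.0]]
force: [1.1, -0.2, 1.2]
opening: 0.997
grasp_force: 0.0
```

Request:
{"name": "step_arm", "arguments": {"offset": [[0,0,-40],[-20,0,-30],[-40,0,0],[-40,0,0],[-20,0,0]], "dr": [[0,0,0],[0,0,0],[0,0,0],[0,0,0],[0,0,0]]}}

```text
t: 34.78
ee_pos: [534.5, 4.2, 271.2]
eef_rot: [[-0.029, 1.0, 0.002], [1.0, 0.029, -0.002], [-0.002, 0.002, -1.0]]
force: [-1.0, -0.5, 0.1]
opening: 0.999
grasp_force: 0.0
```

Request:
{"name": "step_arm", "arguments": {"offset": [[0,0,0],[0,0,0]], "dr": [[0,0,0],[0,0,0]]}}

```text
t: 34.95
ee_pos: [534.1, 6.5, 269.9]
eef_rot: [[-0.027, 1.0, -0.0], [1.0, 0.027, 0.0], [0.0, -0.0, -1.0]]
force: [-0.5, 0.3, 0.3]
opening: 0.998
grasp_force: 0.0
```

```bash
python3 - <<'E'
from h import *
goto(530,-160,260,91.8)
c,p,d=look("w13");np.savez("w13.npz",p=p,d=d,**c)
red=(p[...,0]>60)&(p[...,1]<0.5*p[...,0]);red[238:]=0
rect(c,p,d,530,144,20,75,10,mask=red,show="pad")
flat(c,p,18,530,144,75,95,1,show="stand?")
P=wworld(c,z=18);g=p.astype(int).sum(2);m=((g>250)|red)&(abs(P[...,0]-530)<70)&(abs(P[...,1]-144)<85);m=cv2.morphologyEx(m.astype(np.uint8),cv2.MORPH_OPEN,np.ones((3,3)));print("stand+pad z18",cv2.minAreaRect(P[m>0][:,:2].astype(np.float32)))
E
```

```text
at [534.1   6.5 269.9] psi 91.6 tilt 0.02 t 34.95 | turn rz -0.004 | shift before turn [-166.4   -8.6    9.9] after turn [-166.3   -9.3    9.9]
pad c 529.1 143.5 size 67.6 97.5 yaw 1.6 z 20.5 n 4242
stand? [  217     3   124   150 17941] ((529.9937133789062, 143.9890594482422), (189.95887756347656, 149.98455810546875), 89.99700927734375)
stand+pad z18 ((529.9022216796875, 143.58837890625), (83.06556701660156, 138.50656127929688), 1.9650349617004395)
```

View pics/w13.png

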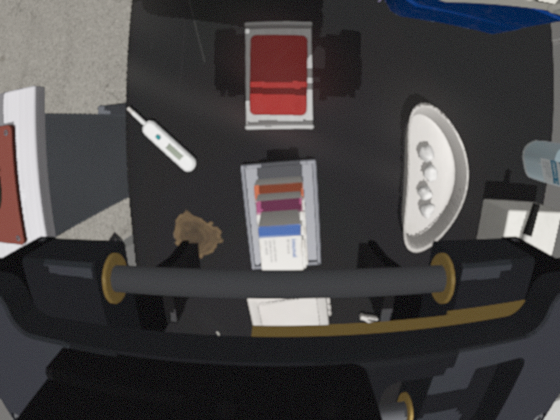

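The pad (279,75) sits centred between the stand's lips, and the pile (281,215) stands square in the tray. Now the stamp.

Request:
{"name": "step_arm", "arguments": {"offset": [[-38,0,0],[-38,0,0],[-38,0,0],[-38,0,0],[-38,0,0]], "dr": [[0,0,0],[0,0,0],[0,0,0],[0,0,0],[0,0,0]]}}

```text
t: 35.42
ee_pos: [540.2, -182.4, 269.9]
eef_rot: [[-0.032, 0.999, 0.0], [0.999, 0.032, 0.001], [0.001, 0.0, -1.0]]
force: [0.4, 0.1, 0.7]
opening: 0.996
grasp_force: 0.0
```

```bash
python3 - <<'E'
from h import *
goto(538,-420,250,90)
c,p,d=look();np.savez("w14.npz",p=p,d=d,**c)
rect(c,p,d,538,-38,135,60,10,show="vial")
W=wworld(c,d);rect(c,p,d,538,-38,83,75,9,show="plaster ring",mask=W[...,2]<100)
rect(c,p,d,538,-38,9,100,9,show="tray",mask=p.astype(int).sum(2)>200)
E
```

```text
at [ 540.2 -182.4  269.9] psi 91.9 tilt 0.03 t 35.4167 | turn rz 0.033 | shift before turn [-237.5   -9.9   19.7] after turn [-237.6   -2.2   19.9]
vial c 537.4 -40.8 size 40.3 61.2 yaw 5.9 z 134.6 n 2999
plaster ring c 540.8 -72.1 size 16.9 48.9 yaw -86.7 z 82.8 n 534
tray c 539.5 -38.8 size 96.4 143.2 yaw 5.6 z 5.5 n 3517
```

Request:
{"name": "step_arm", "arguments": {"offset": [[-38,0,0],[-38,0,0],[-38,0,0],[-38,0,0],[-38,0,0]], "dr": [[0,0,0],[0,0,0],[0,0,0],[0,0,0],[0,0,0]]}}

```text
t: 35.88
ee_pos: [546.5, -372.3, 269.7]
eef_rot: [[-0.032, 0.999, 0.0], [0.999, 0.032, 0.001], [0.001, 0.0, -1.0]]
force: [-0.1, 1.1, 0.3]
opening: 0.998
grasp_force: 0.0
```

Request:
{"name": "step_arm", "arguments": {"offset": [[-38,0,20],[0,0,0],[0,0,0],[0,0,0]], "dr": [[0,0,0],[0,0,0],[0,0,0],[0,0,0]]}}

```text
t: 36.22
ee_pos: [547.4, -407.6, 249.8]
eef_rot: [[-0.031, 1.0, -0.001], [1.0, 0.031, 0.002], [0.002, -0.001, -1.0]]
force: [0.1, -0.5, -0.2]
opening: 1.005
grasp_force: 0.0
```

```bash
python3 - <<'E'
from h import *
c,p,d=look("w15");np.savez("w15.npz",p=p,d=d,**c)
W=wworld(c,d)
near=np.hypot(W[...,0]-538,W[...,1]+414)<60; near[238:]=0
m=near&(W[...,2]>8)&(W[...,2]<90);q=W[m]
f=q[q[:,2]<24];h=q[q[:,2]>60]
print("foot",len(f),cv2.minAreaRect(f[:,:2].astype(np.float32)),"all",cv2.minAreaRect(q[:,:2].astype(np.float32)))
print("handle",len(h),h.mean(0),h.min(0),h.max(0))
goto(538,-414,38,90)
j=W[(abs(W[...,0]-470)<90)&(abs(W[...,1]+490)<60)&(W[...,2]>30)&(W[...,2]<200)&(np.arange(420)[:,None]<238)];print("jar",len(j),j.max(0) if len(j) else 0)
m=near&(W[...,2]>8)&(W[...,2]<90);ys,xs=np.where(m);a,b=xs.mean().astype(int),ys.mean().astype(int)
print(a,b);cv2.imwrite("pics/stampc.png",cv2.resize(p[max(b-60,0):b+60,max(a-80,0):a+80,::-1],None,fx=4,fy=4,interpolation=cv2.INTER_CUBIC))
E
```

```text
foot 493 ((539.4447631835938, -416.4837646484375), (58.10380935668945, 22.879404067993164), 84.25157165527344) all ((539.4088134765625, -416.4879150390625), (58.07859802246094, 24.775238037109375), 84.82286071777344)
handle 444 [ 539.49572062 -415.01873386   70.62540657] [ 527.37619944 -428.3830178    60.14825524] [ 551.76037763 -404.46019862   75.26379147]
at [ 547.7 -407.4  250.9] psi 91.8 tilt 0.04 t 36.2667 | turn rz 0.032 | shift before turn [ -6.4 -10.  212.9] after turn [ -6.6  -9.7 212.9]
jar 382 [ 486.33202748 -446.57753616   83.99108458]
272 193
```

View pics/stampc.png

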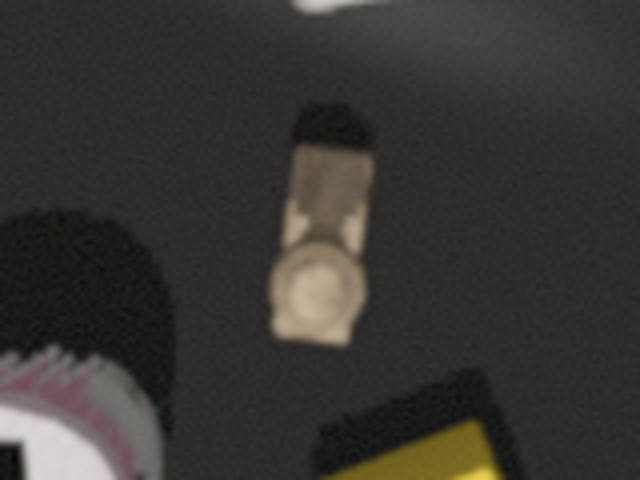

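The crop shows the stamp at (272,193) in the full picture: foot lengthwise with the round knob over it, jar at lower left, yellow box at lower right. The knob is round, so I grip it at yaw 60 to keep the gripper body clear of the jar.

Request:
{"name": "step_arm", "arguments": {"offset": [[-9,-7.8,0],[0,0,0],[0,0,0],[0,0,0],[0,0,0]], "dr": [[0,0,0.111],[0,0,0.111],[0,0,0.111],[0,0,0.111],[0,0,0.111]]}}

```text
t: 36.68
ee_pos: [540.4, -416.6, 252.5]
eef_rot: [[0.504, 0.864, 0.002], [0.864, -0.504, -0.001], [-0.0, 0.002, -1.0]]
force: [-0.3, -0.2, -0.1]
opening: 0.998
grasp_force: 0.0
```

Request:
{"name": "step_arm", "arguments": {"offset": [[0,0,0],[0,0,30],[0,0,40],[0,0,30],[0,0,0]], "dr": [[0,0,0],[0,0,0],[0,0,0],[0,0,0],[0,0,0]]}}

```text
t: 37.1
ee_pos: [536.5, -413.9, 143.3]
eef_rot: [[0.497, 0.868, -0.008], [0.868, -0.497, 0.008], [0.003, -0.011, -1.0]]
force: [-1.6, 1.0, -1.6]
opening: 0.999
grasp_force: 0.0
```

Request:
{"name": "step_arm", "arguments": {"offset": [[0,0,0],[0,0,0],[0,0,0]], "dr": [[0,0,0],[0,0,0],[0,0,0]]}}

```text
t: 37.35
ee_pos: [541.0, -419.6, 154.6]
eef_rot: [[0.5, 0.866, 0.004], [0.866, -0.5, -0.004], [-0.001, 0.006, -1.0]]
force: [-0.1, -0.5, -0.1]
opening: 1.0
grasp_force: 0.0
```

```bash
python3 - <<'E'
from h import *
c,p,d=look();np.savez("w16.npz",p=p,d=d,**c)
W=wworld(c,d)
near=np.hypot(W[...,0]-538,W[...,1]+414)<60; near[238:]=0
q=W[near&(W[...,2]>8)&(W[...,2]<90)]
if len(q):
    h=q[q[:,2]>60];print("all",cv2.minAreaRect(q[:,:2].astype(np.float32)),"top",len(h),h.mean(0) if len(h) else "")
    for a in range(8,80,6):
        s=q[(q[:,2]>=a)&(q[:,2]<a+6)]
        if len(s)>5: print(a,len(s),cv2.minAreaRect(s[:,:2].astype(np.float32))[:2])
goto(539.4,-416,42,60)
E
```

```text
all ((539.753662109375, -416.7795715332031), (58.2003173828125, 24.071908950805664), 83.51048278808594) top 851 [ 540.49824076 -415.14256908   70.64758413]
8 55 ((539.5853271484375, -415.998291015625), (56.59205627441406, 23.132347106933594))
14 864 ((539.4864501953125, -416.80816650390625), (58.318878173828125, 23.050016403198242))
20 31 ((542.0712280273438, -412.91082763671875), (4.32575798034668, 12.4546537399292))
26 10 ((542.0135498046875, -411.937255859375), (1.2309271097183228, 7.84564208984375))
56 43 ((542.783203125, -410.23870849609375), (9.936546325683594, 24.245336532592773))
62 94 ((540.4673461914062, -416.9556884765625), (22.607940673828125, 24.324583053588867))
68 673 ((539.7066040039062, -416.8110656738281), (23.221473693847656, 23.262943267822266))
74 65 ((539.9749755859375, -416.4405517578125), (12.6522216796875, 11.919652938842773))
at [ 540.8 -419.7  154.4] psi 60.0 tilt 0.33 t 37.4 | turn rz -0.0 | shift before turn [  2.6  -3.7 112.4] after turn [  2.5  -3.  112.4]
```

Request:
{"name": "step_arm", "arguments": {"offset": [[2,-2.5,35],[0,0,30],[0,0,15],[0,0,0],[0,0,0]], "dr": [[0,0,0],[0,0,0],[0,0,0],[0,0,0],[0,0,0]]}}

```text
t: 37.82
ee_pos: [538.1, -415.7, 71.1]
eef_rot: [[0.501, 0.865, -0.0], [0.865, -0.501, 0.0], [0.0, -0.0, -1.0]]
force: [0.8, -0.2, 0.2]
opening: 1.001
grasp_force: 0.0
```

Request:
{"name": "step_arm", "arguments": {"offset": [[0,0,0],[0,0,0],[0,0,0],[0,0,0]], "dr": [[0,0,0],[0,0,0],[0,0,0],[0,0,0]]}}

```text
t: 38.15
ee_pos: [538.7, -416.3, 72.3]
eef_rot: [[0.501, 0.865, 0.002], [0.865, -0.501, -0.002], [-0.001, 0.002, -1.0]]
force: [-0.5, 0.4, -0.7]
opening: 1.0
grasp_force: 0.0
```

```bash
python3 -c "
from h import *
goto(539.7,-416.6,57,60)"
```

```text
at [ 538.7 -416.3   72.3] psi 59.9 tilt 0.14 t 38.15 | turn rz -0.001 | shift before turn [ 0.2  1.  15.3] after turn [ 0.2  1.  15.3]
```

Request:
{"name": "step_arm", "arguments": {"offset": [[0.2,1,10],[0,0,4],[0,0,0],[0,0,0],[0,0,0]], "dr": [[0,0,0],[0,0,0],[0,0,0],[0,0,0],[0,0,0]], "fingers": 0.6}}

```text
t: 38.57
ee_pos: [538.8, -415.7, 56.2]
eef_rot: [[0.501, 0.865, -0.0], [0.865, -0.501, 0.0], [0.0, -0.001, -1.0]]
force: [0.3, 0.0, 0.6]
opening: 0.709
grasp_force: 0.0
```

Request:
{"name": "step_arm", "arguments": {"offset": [[0,0,0],[0,0,0],[0,0,0]], "dr": [[0,0,0],[0,0,0],[0,0,0]]}}

```text
t: 38.82
ee_pos: [539.1, -416.0, 56.9]
eef_rot: [[0.501, 0.865, 0.0], [0.865, -0.501, -0.0], [-0.0, 0.0, -1.0]]
force: [0.1, 0.8, -0.5]
opening: 0.612
grasp_force: 0.0
```

```bash
python3 -c "
from h import *
goto(539.7,-416.6,57,60)"
```

```text
at [ 539.1 -416.    56.9] psi 59.9 tilt 0.03 t 38.8167 | turn rz -0.001 | shift before turn [-0.2  0.8 -0.1] after turn [-0.2  0.8 -0.1]
```

Request:
{"name": "step_arm", "arguments": {"offset": [[-0.2,0.8,0],[0,0,0],[0,0,0],[0,0,0],[0,0,0]], "dr": [[0,0,0],[0,0,0],[0,0,0],[0,0,0],[0,0,0]], "fingers": 0.1, "grip_force": 20}}

```text
t: 39.23
ee_pos: [539.5, -416.4, 56.6]
eef_rot: [[0.501, 0.865, -0.0], [0.865, -0.501, 0.0], [0.0, -0.0, -1.0]]
force: [-0.4, 0.4, 0.4]
opening: 0.308
grasp_force: 0.0
```

Request:
{"name": "step_arm", "arguments": {"offset": [[0,0,0],[0,0,0],[0,0,0],[0,0,0],[0,0,0]], "dr": [[0,0,0],[0,0,0],[0,0,0],[0,0,0],[0,0,0]]}}

```text
t: 39.65
ee_pos: [539.5, -416.5, 56.6]
eef_rot: [[0.501, 0.865, 0.0], [0.865, -0.501, -0.0], [-0.0, 0.0, -1.0]]
force: [-0.7, -0.4, -0.4]
opening: 0.27
grasp_force: 20.0
```

Request:
{"name": "step_arm", "arguments": {"offset": [[0,0,0],[0,0,0],[0,0,0],[0,0,0]], "dr": [[0,0,0],[0,0,0],[0,0,0],[0,0,0]]}}

```text
t: 39.98
ee_pos: [539.6, -416.4, 56.6]
eef_rot: [[0.501, 0.865, 0.0], [0.865, -0.501, -0.0], [-0.0, 0.0, -1.0]]
force: [-0.3, -1.1, -0.5]
opening: 0.266
grasp_force: 20.0
```

```bash
python3 - <<'E'
from h import *
goto(539.6,-416.6,57,60)
c,p,d=look();W=wworld(c,d)
near=np.hypot(W[...,0]-538,W[...,1]+414)<60; near[238:]=0
q=W[near&(W[...,2]>8)&(W[...,2]<24)];print(len(q),cv2.minAreaRect(q[:,:2].astype(np.float32)))
E
```

```text
at [ 539.6 -416.4   56.6] psi 59.9 tilt 0.0 t 39.9833 | turn rz -0.001 | shift before turn [-0.1  0.1 -0.4] after turn [-0.1  0.1 -0.4]
1582 ((540.5377197265625, -403.60089111328125), (31.861845016479492, 23.2458438873291), 83.99137878417969)
```

Request:
{"name": "step_arm", "arguments": {"offset": [[0,0,-10],[0,0,-25],[0,0,-40],[0,0,-40],[0,0,-40]], "dr": [[0,0,0],[0,0,0],[0,0,0],[0,0,0],[0,0,0]]}}

```text
t: 40.45
ee_pos: [539.1, -416.0, 213.5]
eef_rot: [[0.501, 0.865, -0.001], [0.865, -0.501, 0.001], [0.0, -0.001, -1.0]]
force: [0.6, 0.0, -0.4]
opening: 0.268
grasp_force: 20.0
```

Request:
{"name": "step_arm", "arguments": {"offset": [[0,0,-25],[20,-12,0],[34,-20.5,0],[34,-20.5,0],[34,-20.5,0]], "dr": [[0,0,0],[0,0,0],[0,0,0],[0,0,0],[0,0,0]]}}

```text
t: 40.87
ee_pos: [536.6, -272.8, 237.4]
eef_rot: [[0.502, 0.865, 0.001], [0.865, -0.502, -0.0], [0.0, 0.001, -1.0]]
force: [1.3, 0.5, 0.2]
opening: 0.268
grasp_force: 20.0
```

Request:
{"name": "step_arm", "arguments": {"offset": [[34,-20.5,0],[34,-20.5,0],[34,-20.5,0],[34,-20.5,0],[34,-20.5,0]], "dr": [[0,0,0],[0,0,0],[0,0,0],[0,0,0],[0,0,0]]}}

```text
t: 41.28
ee_pos: [533.1, -73.7, 237.5]
eef_rot: [[0.501, 0.865, 0.001], [0.865, -0.501, -0.0], [0.0, 0.001, -1.0]]
force: [0.7, 0.3, -0.9]
opening: 0.267
grasp_force: 20.0
```

Request:
{"name": "step_arm", "arguments": {"offset": [[34,-20.5,0],[34,-20.5,0],[34,-20.5,0],[34,-20.5,0],[20,-12,0]], "dr": [[0,0,0],[0,0,0],[0,0,0],[0,0,0],[0,0,0]]}}

```text
t: 41.7
ee_pos: [529.7, 110.3, 237.6]
eef_rot: [[0.499, 0.866, 0.001], [0.866, -0.499, 0.001], [0.002, -0.0, -1.0]]
force: [-0.7, -0.2, -0.7]
opening: 0.268
grasp_force: 20.0
```

Request:
{"name": "step_arm", "arguments": {"offset": [[0,0,0],[0,0,0],[0,0,0],[0,0,0],[0,0,0]], "dr": [[0,0,-0.067],[0,0,-0.067],[0,0,0],[0,0,0],[0,0,0]]}}

```text
t: 42.12
ee_pos: [530.4, 106.3, 237.0]
eef_rot: [[0.383, 0.924, 0.0], [0.924, -0.383, -0.0], [0.0, 0.0, -1.0]]
force: [0.3, -0.2, -0.4]
opening: 0.268
grasp_force: 20.0
```

```bash
python3 - <<'E'
from h import *
goto(529.5,143.5,76.6,67.6)
c,p,d=look("w17");np.savez("w17.npz",p=p,d=d,**c);W=wworld(c,d)
z=robot.sense()["ee_pos"][2]-56.6+16
near=(abs(W[...,2]-z)<8)&(np.hypot(W[...,0]-530,W[...,1]-143)<60);near[238:]=0
print(near.sum(),cv2.minAreaRect(W[near][:,:2].astype(np.float32)))
E
```

```text
at [530.4 106.3 237. ] psi 67.5 tilt 0.02 t 42.1167 | turn rz -0.002 | shift before turn [ 34.  -15.2 160.4] after turn [ 34.  -15.1 160.4]
1569 ((529.8626098632812, 119.42634582519531), (23.240549087524414, 31.892953872680664), 2.0783474445343018)
```

View pics/w17.png

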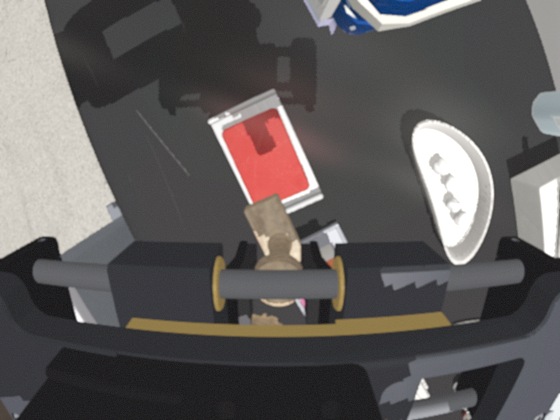

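The held stamp (270,215) points along the pad (267,155). I move over the pad and lower.

Request:
{"name": "step_arm", "arguments": {"offset": [[17,-7.5,0],[17,-7.5,0],[0,0,40],[0,0,40],[0,0,30]], "dr": [[0,0,0.003],[0,0,0],[0,0,0],[0,0,0],[0,0,0]]}}

```text
t: 42.58
ee_pos: [528.8, 143.5, 124.4]
eef_rot: [[0.385, 0.923, -0.001], [0.923, -0.385, -0.0], [-0.0, -0.001, -1.0]]
force: [-0.4, -0.5, -0.3]
opening: 0.27
grasp_force: 20.0
```

Request:
{"name": "step_arm", "arguments": {"offset": [[0,0,20],[0,0,5],[0,0,0],[0,0,0],[0,0,0]], "dr": [[0,0,0],[0,0,0],[0,0,0],[0,0,0],[0,0,0]]}}

```text
t: 43.0
ee_pos: [531.3, 143.7, 103.9]
eef_rot: [[0.384, 0.923, 0.004], [0.923, -0.384, 0.0], [0.002, 0.003, -1.0]]
force: [-0.0, 0.2, 0.4]
opening: 0.269
grasp_force: 20.0
```

Request:
{"name": "step_arm", "arguments": {"offset": [[0,0,0],[0,0,0],[0,0,0]], "dr": [[0,0,0],[0,0,0],[0,0,0]]}}

```text
t: 43.25
ee_pos: [530.3, 143.8, 102.8]
eef_rot: [[0.384, 0.923, 0.002], [0.923, -0.384, 0.0], [0.001, 0.002, -1.0]]
force: [-0.1, -0.5, -1.1]
opening: 0.265
grasp_force: 20.0
```

```bash
python3 -c "
from h import *
goto(529.6,143.6,76.6,67.3)"
```

```text
at [530.3 143.8 102.8] psi 67.4 tilt 0.12 t 43.25 | turn rz 0.002 | shift before turn [-0.5 -0.6 26.2] after turn [-0.5 -0.6 26.2]
```

Request:
{"name": "step_arm", "arguments": {"offset": [[0,0,12],[0,0,8],[0,0,3],[0,0,0],[0,0,0]], "dr": [[0,0,0],[0,0,0],[0,0,0],[0,0,0],[0,0,0]]}}

```text
t: 43.67
ee_pos: [529.0, 143.7, 77.8]
eef_rot: [[0.384, 0.923, -0.001], [0.923, -0.384, -0.0], [-0.001, -0.001, -1.0]]
force: [-0.5, 0.7, -0.7]
opening: 0.267
grasp_force: 20.0
```

Request:
{"name": "step_arm", "arguments": {"offset": [[0,0,0],[0,0,0],[0,0,0],[0,0,0]], "dr": [[0,0,0],[0,0,0],[0,0,0],[0,0,0]]}}

```text
t: 44.0
ee_pos: [529.6, 143.7, 78.6]
eef_rot: [[0.384, 0.923, -0.0], [0.923, -0.384, 0.0], [0.0, -0.0, -1.0]]
force: [0.2, -0.7, -1.4]
opening: 0.269
grasp_force: 20.0
```

```bash
python3 -c "
from h import *
goto(529.6,143.6,76.6,67.3)"
```

```text
at [529.6 143.7  78.6] psi 67.4 tilt 0.0 t 44.0 | turn rz 0.002 | shift before turn [-0.1  0.1  2. ] after turn [-0.1  0.1  2. ]
```

Request:
{"name": "step_arm", "arguments": {"offset": [[0,0,0.8],[0,0,0.7],[0,0,0.5],[0,0,0.3],[0,0,0]], "dr": [[0,0,0],[0,0,0],[0,0,0],[0,0,0],[0,0,0]]}}

```text
t: 44.42
ee_pos: [530.0, 143.8, 76.9]
eef_rot: [[0.384, 0.923, 0.001], [0.923, -0.384, 0.0], [0.0, 0.001, -1.0]]
force: [-1.0, -1.0, 4.8]
opening: 0.265
grasp_force: 20.0
```

Request:
{"name": "step_arm", "arguments": {"offset": [[0,0,0],[0,0,0]], "dr": [[0,0,0],[0,0,0]]}}

```text
t: 44.58
ee_pos: [530.0, 143.8, 76.9]
eef_rot: [[0.384, 0.923, 0.001], [0.923, -0.384, 0.0], [0.0, 0.001, -1.0]]
force: [0.1, -0.9, 5.4]
opening: 0.265
grasp_force: 20.0
```

Contact. I open, rise straight, back off and check.

Request:
{"name": "step_arm", "arguments": {"offset": [[0,0,0],[0,0,0],[0,0,0],[0,0,0],[0,0,0]], "dr": [[0,0,0],[0,0,0],[0,0,0],[0,0,0],[0,0,0]], "fingers": 0.8}}

```text
t: 45.0
ee_pos: [529.3, 143.7, 75.9]
eef_rot: [[0.384, 0.923, -0.001], [0.923, -0.384, -0.0], [-0.0, -0.001, -1.0]]
force: [1.0, -0.5, 0.0]
opening: 0.563
grasp_force: 0.0
```

Request:
{"name": "step_arm", "arguments": {"offset": [[0,0,-15],[0,0,-35],[0,0,-40],[0,0,-40],[0,0,-40]], "dr": [[0,0,0],[0,0,0],[0,0,0],[0,0,0],[0,0,0]]}}

```text
t: 45.42
ee_pos: [529.0, 143.6, 247.7]
eef_rot: [[0.384, 0.923, -0.001], [0.923, -0.384, -0.0], [-0.0, -0.001, -1.0]]
force: [1.1, 0.4, -0.7]
opening: 0.792
grasp_force: 0.0
```

Request:
{"name": "step_arm", "arguments": {"offset": [[-30,18,-20],[-35,20,-10],[-35,20,-10],[-35,20,0],[-30,18,0]], "dr": [[0,0,0],[0,0,0],[0,0,0],[0,0,0],[0,0,0]]}}

```text
t: 45.83
ee_pos: [555.2, -47.8, 287.5]
eef_rot: [[0.384, 0.923, 0.002], [0.923, -0.384, -0.001], [-0.0, 0.002, -1.0]]
force: [0.5, 0.7, 0.7]
opening: 0.796
grasp_force: 0.0
```

Request:
{"name": "step_arm", "arguments": {"offset": [[-30,18,0],[-20,12,0],[0,0,0],[0,0,0],[0,0,0]], "dr": [[0,0,0],[0,0,0],[0,0,0],[0,0,0],[0,0,0]]}}

```text
t: 46.25
ee_pos: [563.2, -102.6, 286.0]
eef_rot: [[0.384, 0.923, -0.001], [0.923, -0.384, 0.001], [0.001, -0.001, -1.0]]
force: [0.2, 0.0, 0.1]
opening: 0.798
grasp_force: 0.0
```

```bash
python3 - <<'E'
from h import *
goto(530,-60,300,67)
c,p,d=look("w18");W=wworld(c,d)
red=(p[...,0]>60)&(p[...,1]<0.5*p[...,0]);red[238:]=0
P=wworld(c,z=20);m=cv2.morphologyEx((red&(np.hypot(P[...,0]-530,P[...,1]-144)<80)).astype(np.uint8),cv2.MORPH_OPEN,np.ones((3,3)));print("pad",cv2.minAreaRect(P[m>0][:,:2].astype(np.float32)))
near=(W[...,2]>29)&(W[...,2]<100)&(np.hypot(W[...,0]-530,W[...,1]-143)<50);near[238:]=0;q=W[near]
print("stamp",len(q),cv2.minAreaRect(q[q[:,2]<42][:,:2].astype(np.float32)),q[:,2].max(),q[q[:,2]>82].mean(0))
rect(c,p,d,538,-38,135,60,10,show="vial")
E
```

```text
at [ 563.2 -102.6  286. ] psi 67.4 tilt 0.06 t 46.25 | turn rz 0.007 | shift before turn [ 26.6 -47.  -14. ] after turn [ 26.3 -47.2 -14. ]
pad ((529.7850341796875, 141.17340087890625), (67.13883972167969, 99.67797088623047), 0.6442152261734009)
stamp 937 ((529.2305908203125, 142.74270629882812), (23.724777221679688, 59.35875701904297), 1.3331345319747925) 95.32075882631375 [529.99793193 139.82290975  90.71277636]
vial c 537.9 -39.6 size 41.3 59.7 yaw 5.7 z 134.7 n 2718
```

View pics/w18.png

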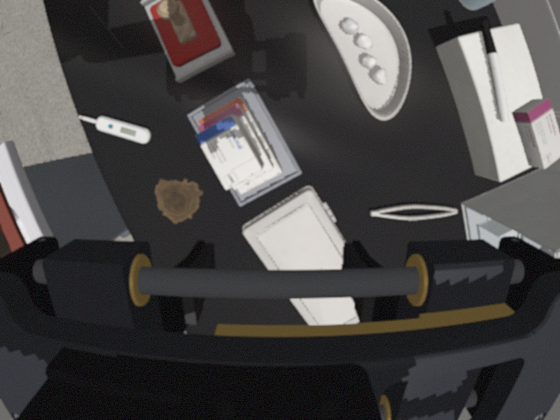

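The stamp stands upright on the pad (180,20) and the pile is neat in the tray (243,145). The bystanders haven't moved and the gripper is clear, so I hand in.

```bash
python3 -c "
from plant import robot
print(robot.sign_off())"
```

```text
the job is handed in; nothing more can be done
None
```

The job is done and handed in at about 46 s: the cartons are piled in the tray and the stamp stands on the ink pad on the stand, each centred to within about 3 mm by my measurements; no result came back at sign-off.

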